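Draw the tight chip-seat insert out of a reballing jig with a threaded puller

ROBOT

A 6-joint arm with a two-finger parallel gripper is mounted at the origin on the work surface. World frame = base frame: x ahead of the robot, y to its left, z up, the work surface at z = 0. Lengths are in m, angles in degrees, forces in N, time in s.
With the tool pointing down it reaches from about 0.4 to 0.825 m from the base axis. Payload 7 kg.
Tool frame: the origin (TCP) lies midway between the tips of the shut fingers; the grasp point (between the pads) lies 19 mm behind it; z points along the fingers, y is the direction in which the jaws open and shut (so a half turn about z gives the same grasp; the last joint's range is limited). The gripper opens to 88 mm and grips with 3 to 60 N. Pads are 19 mm wide; open, the fingers measure 130 mm over their backs; the gripper's body (78 mm by 193 mm) begins 47 mm behind the grasp point.
Start: joints at [-50.243, 20.546, 0.682, 0, -70.136, -16.507], TCP at [0.266, -0.62, 0.227] pointing down, gripper open.
Joint ranges: [-176.03, 176.03], [-82.01, 121.73], [-58.28, 71.71], [-173.87, 95.51], [-174.79, -0.11], [-173.66, 173.66]. Speed limits (degrees/s): [136.94, 136.94, 172.46, 180, 180, 180].

INTERFACE

Orientations are given as [roll, pitch, yaw] about the fixed x, y, z axes, in that order (R = Rz(yaw) Ry(pitch) Rx(roll)).
In Python, from plant import get_state, capture, get_calibration, close_job, boxes_of, cut_out gives the robot as it stands.
- The arm moves only by the tool apply_moves, never from a script. Its argument "commands" is a list of rows, each an object with "grip": the closure, from 0 (fully open) to 1 (shut); "slide": the shift along the tool's x, y, z in m, a list of three; "roll": the turn about the tool's z in degrees. In form: [{"grip": grip, "slide": [x, y, z], "roll": roll}, ...]. A call has 1 to 5 rows; each row is the pose to reach, as a shift and turn from the pose commanded when the call began, along the tool's axes at that moment; what a row does not reach only later rows make up. A row lasts 1/8 s, in which the tool goes at most 62.5 mm and 10.7 degrees, less where a joint would pass 70% of its speed; a pose out of reach is approached as far as the arm can. A call with a gripper value outside its range is refused whole. The fingers move at their own pace and stop on an object; "grip_force" is the grip in N (left out, the last holds). Time passes only in rows, so rows that repeat a pose let the fingers close. It gives the time, the measured TCP pose, the force and the opening at its end, in the units of the state.
- get_state(): the state, without advancing time (a new reading comes with each control period).
- capture(name): name is "scene" or "top" or "wrist"; returns (picture, depth): 420x560x3 uint8, red, green, blue; 420x560 float32, m along the optical axis (not along the pixel's ray), 0 where there is no reading.
- get_calibration(name): a dict with "mtx" (3x3 intrinsics, pixels), "R" (3x3) and "t" (3): a world point X has camera coordinates R X + t. Camera axes: x right, y down, z forward; pixel columns grow to the right and rows downward; lengths in m; the calibration is good to about 2 mm. A picture is of the moment at which its call begins: read the wrist's pose just before it. get_calibration takes no time and is no camera call; for the wrist camera it gives the pose at the moment of the call.
- close_job(): hands the job in, once; it reports no verdict.
Trained networks look in the newest picture that a camera, given by its name, has taken for a name from the list of things; names that differ only in an ending like _2 or _b are one class to them, and where a whole thing is asked for, a point or a joint stands for the part that bears it (a point fixed in the world has none). Each returns a list of dicts, best first, with "score" (0 to 1); they miss things now and then, are a little off and sometimes report something else, mostly with a low value. They report only what shows in the picture. A call takes as long as a camera call. They do not tell look-alikes from the thing itself.
- boxes_of(name, camera): "position" ([x, y, z] in m, in the coordinates of the camera as it stood for that picture, good to about 4 mm: the middle of the surface that is visible of it).
- cut_out(name, camera): "mask" (420x560 bool, what is visible of it).
The state is a dict: "time_s": time; "joints": joint angles; "qd": joint speeds; "joint_torque": joint torques, N m; "tcp_pos": TCP position; "eef_rot": TCP orientation; "contact_force": force on the tool from outside, world axes, zero at the start; "moment": the same for the moment, N m; "gripper_width": finger opening in m.
Only numpy, scipy, OpenCV 4.12 (cv2) and the standard library are available. Lean on these libraries where they do the work, as an engineer would, in place of code of your own. Each camera call takes 0.05 s, during which the arm holds its last target.

TASK

The square chip-seat insert has to come out of the reballing jig: swing both turn-clips clear of it, screw the T-bar puller from the tool stand into its tapped hole until the puller's collar seats on the insert, and draw the insert straight up out of its pocket. Stand it gently and upright in the white dish, puller still screwed in, and let go. Leave the other two tools in the stand, and the bottle and the small jar where they are.

Things in the scene. Friction and masses are not known exactly. Their poses are not given: they have to be found in the camera images.
- jig: Dark reballing jig screwed to the bench: block 120 (x) x 160 (y) x 36 mm high; origin at the centre of its underside, z up. A 30 mm deep square pocket is centred at x 0, y +30 mm. A green board with flat chips (under 4 mm proud) lies on it about y -48 mm; low ears at both y ends. Spring plungers in the pocket walls grip the insert: about 10 to 15 N to draw it, over its first 20 mm.
- pocket (a point): Centre of the pocket's mouth, level with the jig's top (36 mm above the bench); axes as the jig's.
- clip_a (a joint): Angle (rad) of the turn-clip on the jig's -x side (nearer the robot) about its vertical pivot, counter-clockwise from above positive, 0 = tongue straight at the insert. It turns either way to 1.9 rad (stop) with a dry pivot, about 2 N at the thumb tab, and stays where it is left. The insert is free of it beyond about 1.1 rad either way.
- clip_a_pivot (a point): Pivot of clip_a, on the jig's top, 40 mm from the pocket's centre. The clip is a flat steel strip 11 mm wide, its upper face 4.5 mm above the jig's top (screw head at the pivot 7.7 mm); its tongue reaches 22 mm from the pivot and overlaps the insert by 6 mm, its tail reaches 30 mm the other way and ends in the thumb tab.
- clip_a_tab (a point): Middle of clip_a's thumb tab: an upright steel plate 3 mm thick along the clip, 14 mm wide, its top 17.5 mm above the jig's top, 28.5 mm from the pivot on the side away from the insert.
- clip_b (a joint): Angle (rad) of the like turn-clip on the jig's +x side (farther from the robot), counter-clockwise from above positive, 0 = tongue straight at the insert; free of the insert beyond about 1.1 rad either way.
- clip_b_pivot (a point): Pivot of clip_b, on the jig's top, 40 mm from the pocket's centre; sizes as clip_a.
- clip_b_tab (a point): Middle of clip_b's thumb tab, 28.5 mm from its pivot on the side away from the insert.
- insert: Aluminium chip-seat insert, 48 x 48 x 30 mm high, about 160 g, seated flush in the pocket and square to the jig; origin at the centre of its underside, z up, x along the jig's x. Nothing to grip on it: it is drawn by its tapped hole.
- tapped_hole (a point): Centre of the mouth of the insert's tapped hole, in its top face; axes as the insert's. Hole 24 mm across, 26 mm deep, with a coarse right-hand two-start thread: ridges 3.5 mm thick, inner width 16 mm, lead 18 mm per turn, about 2 mm axial play. The two thread starts lie at +0.65 and +0.65-pi rad from its x axis.
- puller_bar (a point): Centre of the T-bar of the steel puller (170 g) that stands upright in one of the stand's sockets. Bar 64 mm long (its x axis) x 12 mm wide (y) x 14 mm high. Below it a 13 mm shank, then a round collar 32 mm across, 5 mm thick, its underside 52 mm below this point, then the threaded nose. Seated, this point is 52 mm above the insert's top.
- puller_nose (a point): Tip of the puller's threaded nose, on its axis, 70 mm below the bar's centre; core 13 mm with a blunt cone tip, thread 21 mm across, its two leading ends in the bar's plane. Put in with the bar at +1.0 rad (or +1.0-pi) from the hole's x axis, it drops to 5 mm short of seated; then clockwise from above 2.9 mm per rad: about 1.85 rad seats the collar, 0.5 more is snug. It stays in if let go.
- stand: Grey tool stand, 190 (x) x 60 (y) x 35 mm high, fixed; origin at the centre of its underside. Three sockets 26 mm across in its top at x -65, 0 and +65 mm; each tool stands in one, its collar on the stand's top. It is left or right of the jig, the dish on the other side.
- dish: White square ceramic dish, 120 x 120 x 18 mm high, walls and floor 6 mm thick, loose, 0.5 kg; origin at the centre of its underside.
- driver: Bystander: screwdriver handle standing in the stand, round, 19 mm at most, top about 104 mm above the stand's top; origin at the centre of its lower end, 18 mm below the stand's top.
- scraper: Bystander: thin knurled scraper handle standing in the stand, round, 15 mm, top about 79 mm above the stand's top; origin at its lower end, 18 mm below the stand's top.
- bottle: Bystander: square blue-green solvent bottle with a steel pump cap, 58 x 58 x 137 mm high, beyond the jig; origin at the centre of its underside.
- jar: Bystander: small white jar with a grey lid, 37 mm across, 41 mm high, on the robot's side of the jig; origin at the centre of its underside.
Mind the look-alikes: they are no part of the job. What is meant by the jig is not turquoise, and is the smaller of those in its own colour.

How it is judged (in metres and radians):
On the way, in this order (a step that is already met when the one before it is completed fails the run):
1. the puller is screwed home: its collar is down on the top of the insert while the insert still sits in its pocket (z of puller_bar in the frame of insert below 0.0838 m and horizontal distance between puller_bar and insert below 0.006 m and z of insert in the frame of jig below 0.012 m), for 0.1 s.
2. the insert is drawn straight up, clear of the jig: underside above the jig's top, within 15 mm of the pocket's axis and upright within 0.2 rad, both clips swung aside (beyond 0.9 rad) (z of insert in the frame of jig above 0.037 m and horizontal distance between insert and pocket below 0.015 m and angle between insert's own z axis and vertical below 0.2 rad and (value of joint clip_a above 0.9 rad or value of joint clip_a below -0.9 rad) and (value of joint clip_b above 0.9 rad or value of joint clip_b below -0.9 rad)), for 0.04 s.
At the end, for the whole second after the job is handed in: The insert stands flat on the dish's floor (within 4 mm), upright within 0.1 rad, inside the dish's walls, with the puller still screwed in its hole (within 4.5 mm of fully seated), everything at rest and released (x of insert in the frame of dish between -0.034 and 0.034 m and y of insert in the frame of dish between -0.034 and 0.034 m and z of insert in the frame of dish below 0.01 m and angle between insert's own z axis and vertical below 0.1 rad and z of puller_bar in the frame of insert below 0.0865 m and horizontal distance between puller_bar and insert below 0.01 m and linear speed of each of insert, dish below 0.02 m/s); the robot touches nothing.
It fails at once if the bottle is shifted by more than 25 mm or tipped by more than 0.35 rad (distance of bottle from where it was at the start of the episode above 0.025 m or angle between bottle's own z axis and vertical above 0.35 rad).
It fails at once if the jar is shifted by more than 25 mm or tipped by more than 0.35 rad (distance of jar from where it was at the start of the episode above 0.025 m or angle between jar's own z axis and vertical above 0.35 rad).
It fails at once if the driver is shifted by more than 25 mm or tipped by more than 0.35 rad (distance of driver from where it was at the start of the episode above 0.025 m or angle between driver's own z axis and vertical above 0.35 rad).
It fails at once if the scraper is shifted by more than 25 mm or tipped by more than 0.35 rad (distance of scraper from where it was at the start of the episode above 0.025 m or angle between scraper's own z axis and vertical above 0.35 rad).
It fails at once if the insert is dropped or slammed into the dish (faster than 0.45 m/s just above or in it) (horizontal distance between insert and dish below 0.08 m and height (world z) of insert below 0.045 m and linear speed of insert above 0.45 m/s).
It also fails if it takes over 72 s, if anything falls off the work surface, if the arm or the gripper's body presses on something with over 40 N, if the wrist force passes 120 N, or if a joint passes its speed limit or range.

## Working session

There is one attempt and no reset: what is moved stays moved. The work goes in short steps, Python scripts to look and compute and a tool call to move; the robot and the scene stay as the last step left them, time stands still between calls to the robot, and variables do not carry over. Pictures are saved under pics/ and viewed, and the job is handed in when it is done.

Besides the shell and the picture viewer there is one more tool, called in YAML: its name, and indented under it one key for each argument. apply_moves: Moves the arm, as the interface text tells. Its arguments: {"type":"object","properties":{"commands":{"type":"array"},"grip_force":{"type":"number"}},"required":["commands"]}

```bash
ls; mkdir -p pics
cat > h.py <<'E'
import numpy as np, cv2
from plant import *
def cam2w(c,p):
    K=get_calibration(c); return np.array(K["R"]).T@(np.array(p)-np.array(K["t"]))
def save(n,im): cv2.imwrite("pics/"+n+".png",cv2.cvtColor(im,cv2.COLOR_RGB2BGR))
def cloud(d,K):
    v,u=np.mgrid[:d.shape[0],:d.shape[1]];m=np.array(K["mtx"])
    P=np.stack([(u-m[0,2])/m[0,0]*d,(v-m[1,2])/m[1,1]*d,d],-1)
    return (P-np.array(K["t"]))@np.array(K["R"])
def proj(K,X):
    c=np.array(K["R"])@np.array(X)+np.array(K["t"]);q=np.array(K["mtx"])@c;return q[:2]/q[2]
E
python3 - <<'E'
from h import *
print(get_state())
for c in["scene","top"]:
    im,d=capture(c);save(c+"0",im);np.save(c+"0d.npy",d);np.save(c+"0.npy",im)
    K=get_calibration(c);print(c,K)
    for n in["jig","puller_bar","stand","dish","driver","scraper","bottle","jar","clip_a","insert"]:
        for r in boxes_of(n,c)[:4]:
            w=cam2w(c,r["position"]);print(n,round(r["score"],2),w.round(3),proj(K,w).round())
E
```

```text
pics
{'time_s': 0.0, 'joints': array([-5.02425933e+01,  2.05920668e+01,  6.33815819e-01, -2.06224014e-02,
       -7.01375309e+01, -1.65053572e+01]), 'qd': array([ 0.06986987, -0.01210193,  0.07760707, -0.02184505,  0.08538304,
       -0.00950343]), 'joint_torque': array([ 1.64564262e-04, -5.82720351e+01,  2.93057871e+01,  6.99727580e+00,
        6.86119020e-03, -1.83726147e-04]), 'tcp_pos': array([ 0.26623433, -0.61973151,  0.22561432]), 'eef_rot': array([ 1.79902657e+02, -8.62732421e-03, -1.56754966e+02]), 'contact_force': array([ 0.28052411, -0.01942858, -0.10349025]), 'moment': array([-0.03074596,  0.01705967,  0.02384971]), 'gripper_width': 0.0876858470253276}
scene {'mtx': array([[464.33613533,   0.        , 283.40453551],
       [  0.        , 464.33613533, 216.64542409],
       [  0.        ,   0.        ,   1.        ]]), 'R': array([[-0.87508806,  0.48368487, -0.01642658],
       [ 0.3277587 ,  0.56732845, -0.75545527],
       [-0.35608302, -0.66647384, -0.65499428]]), 't': array([ 0.38613673, -0.10528242,  1.33211508])}
jig 0.89 [0.2   0.363 0.036] [464. 281.]
jig 0.87 [0.5
[... 1053 characters left out ...]
array([0.04029216, 0.43936838, 1.35245331])}
jig 0.98 [0.189 0.348 0.033] [151. 303.]
jig 0.96 [0.549 0.007 0.032] [279. 164.]
jig 0.95 [ 0.261 -0.371  0.055] [430. 270.]
jig 0.63 [0.536 0.04  0.04 ] [267. 168.]
puller_bar 0.67 [0.481 0.257 0.098] [181. 187.]
stand 0.78 [0.479 0.254 0.039] [186. 191.]
stand 0.58 [0.482 0.258 0.097] [180. 187.]
dish 0.92 [ 0.501 -0.263  0.008] [380. 181.]
driver 0.52 [0.419 0.27  0.076] [177. 213.]
scraper 0.6 [0.544 0.244 0.046] [190. 166.]
bottle 0.89 [0.688 0.042 0.109] [264. 104.]
jar 0.53 [ 0.415 -0.019  0.045] [290. 213.]
clip_a 0.38 [0.578 0.062 0.043] [258. 153.]
clip_a 0.23 [ 0.412 -0.019  0.045] [290. 214.]
insert 0.7 [0.535 0.04  0.039] [267. 169.]
```

View pics/scene0.png

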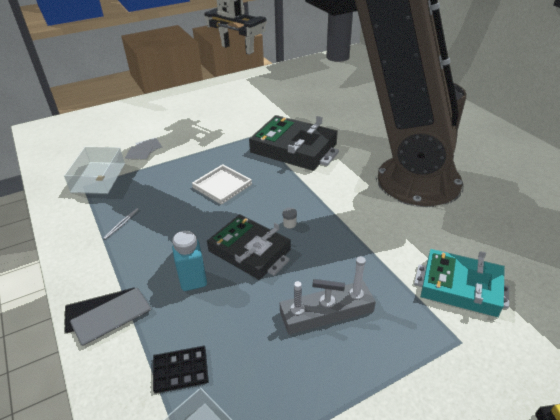

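View pics/top0.png

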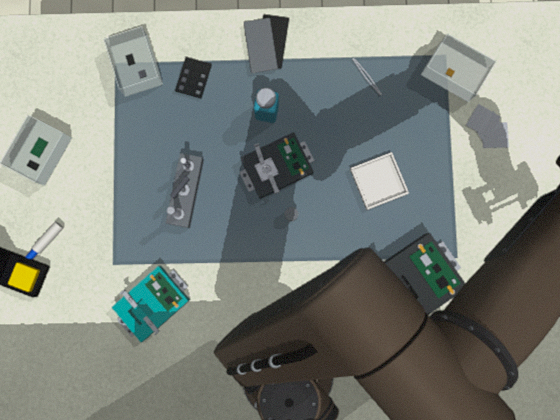

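Run:
```python
import cv2
a=cv2.imread("pics/top0.png")[110:260,130:330]
cv2.imwrite("pics/top0c.png",cv2.resize(a,(800,600),interpolation=cv2.INTER_CUBIC))
```

```text
(no output)
```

View pics/top0c.png

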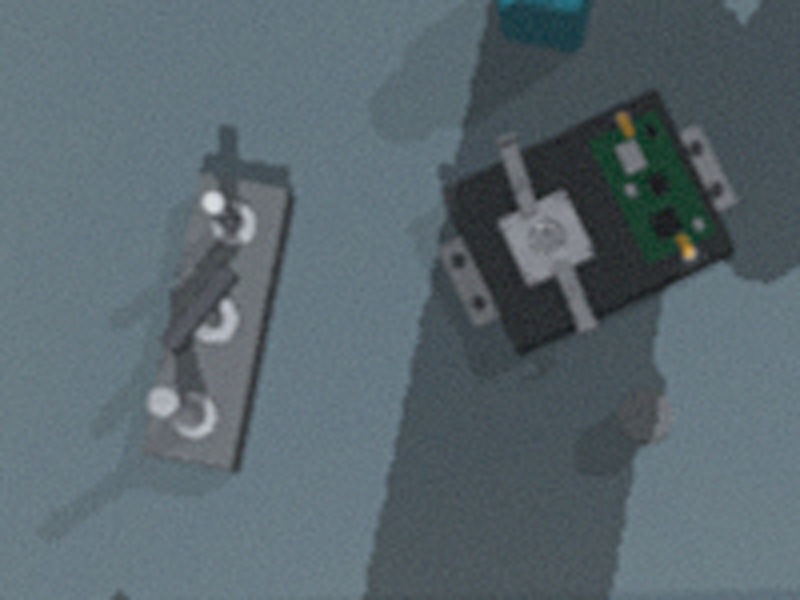

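Jig candidates: black at top (277,165), black at top (430,270), and turquoise at top (150,303). The turquoise one is excluded by colour, so it's the smaller of the two black ones. I'll check sizes with depth.

Run:
```python
from h import *
for c in["top","scene"]:
    d=np.load(c+"0d.npy");P=cloud(d,get_calibration(c));
    def rect(name,cx,cy,r,z0,z1):
        m=(abs(P[...,0]-cx)<r)&(abs(P[...,1]-cy)<r)&(P[...,2]>z0)&(P[...,2]<z1)&(d>0)
        m=cv2.morphologyEx(m.astype(np.uint8),cv2.MORPH_OPEN,np.ones((3,3)))
        n,l,s,ce=cv2.connectedComponentsWithStats(m)
        if n<2: print(name,"none");return
        k=1+s[1:,4].argmax();q=P[l==k]
        b=cv2.minAreaRect((q[:,:2]*1000).astype(np.float32));print(c,name,b,q[:,2].mean().round(4),s[k,4])
    rect("jig",.55,.03,.13,.028,.0385)
    rect("jigbig",.26,-.35,.14,.03,.06)
    rect("stand",.48,.26,.13,.028,.042)
    rect("dish",.5,-.26,.13,.009,.03)
    rect("dishfl",.5,-.26,.13,.003,.03)
    rect("bar",.485,.26,.06,.085,.13)
    rect("bottle",.7,.06,.08,.05,.3)
    rect("jar",.415,-.01,.05,.03,.06)
    rect("driver",.42,.27,.04,.06,.16)
    rect("scr",.545,.25,.04,.06,.16)
```

```text
top jig ((533.95654296875, 5.543755531311035), (14.840957641601562, 32.980377197265625), 60.27600860595703) 0.0353 50
top jigbig ((250.71493530273438, -364.07537841796875), (169.027099609375, 140.4191131591797), 33.34260559082031) 0.0523 3249
top stand ((485.22393798828125, 260.6802062988281), (61.93019485473633, 190.18797302246094), 77.95978546142578) 0.036 1091
top dish ((514.5218505859375, -195.86424255371094), (49.1693229675293, 9.442081451416016), 18.98516845703125) 0.0173 59
top dishfl ((503.4750671386719, -261.6239318847656), (125.00700378417969, 127.76033782958984), 18.962665557861328) 0.01 1880
top bar ((484.7061462402344, 260.6192321777344), (13.392773628234863, 63.18681716918945), 51.43741226196289) 0.094 129
top bottle ((698.8646240234375, 37.34754943847656), (58.64300537109375, 58.10456848144531), 77.35248565673828) 0.1154 629
top jar ((414.3282775878906, -22.210302352905273), (34.030033111572266, 34.42084503173828), 88.376953125) 0.042 157
top driver ((420.5050964355469, 273.4171142578125), (16.64312171936035, 15.413814544677734), 89.73259735107422) 0.1166 85
top scr ((
[... 654 characters left out ...]
16894531), (138.4699249267578, 141.70449829101562), 19.100566864013672) 0.01 1301
scene bar ((482.7620849609375, 263.5972900390625), (14.798553466796875, 63.43446350097656), 49.82852554321289) 0.0928 227
scene bottle ((699.7018432617188, 46.05443572998047), (52.348880767822266, 58.25864028930664), 78.99717712402344) 0.104 1155
scene jar ((413.661376953125, -17.416893005371094), (34.288387298583984, 34.262481689453125), 50.77481460571289) 0.0404 142
scene driver ((419.8480529785156, 277.455810546875), (17.592365264892578, 17.9561824798584), 62.15681076049805) 0.1071 270
scene scr ((546.5619506835938, 251.18638610839844), (14.779352188110352, 14.269715309143066), 20.176258087158203) 0.0917 170
```

Depth confirms it: the black block at top (277,165) is 120 wide with its top at 36 mm. The other black one is bigger (169 x 140, about 52 mm high), so the first is the jig. Next I'll move the wrist camera over it.

apply_moves:
  commands:
    - {"grip":0.0,"slide":[-0.04,0.039,0],"roll":0}
    - {"grip":0.3,"slide":[-0.084,0.082,0],"roll":0}
    - {"grip":0.5,"slide":[-0.128,0.125,0],"roll":0}
    - {"grip":0.73,"slide":[-0.172,0.168,0],"roll":0}
    - {"grip":0.73,"slide":[-0.216,0.211,0],"roll":0}

```text
time_s: 1.72
tcp_pos: [0.3821, -0.3393, 0.2268]
eef_rot: [-180.0, 0.0, -156.8]
contact_force: [1.1, -0.1, 0.8]
gripper_width: 0.0529
```

apply_moves:
  commands:
    - {"grip":0.73,"slide":[-0.044,0.043,0],"roll":0}
    - {"grip":0.73,"slide":[-0.088,0.086,0],"roll":0}
    - {"grip":0.73,"slide":[-0.132,0.129,0],"roll":0}
    - {"grip":0.73,"slide":[-0.176,0.172,0],"roll":0}
    - {"grip":0.73,"slide":[-0.22,0.215,0],"roll":0}

```text
time_s: 2.35
tcp_pos: [0.4994, -0.0546, 0.2271]
eef_rot: [-180.0, 0.1, -156.7]
contact_force: [2.2, -0.6, 0.7]
gripper_width: 0.0239
```

apply_moves:
  commands:
    - {"grip":0.73,"slide":[-0.03,0.03,0],"roll":0}
    - {"grip":0.73,"slide":[-0.05,0.05,0],"roll":0}
    - {"grip":0.73,"slide":[-0.05,0.05,0],"roll":0}
    - {"grip":0.73,"slide":[-0.05,0.05,0],"roll":0}

```text
time_s: 2.85
tcp_pos: [0.5248, 0.0088, 0.2265]
eef_rot: [180.0, -0.0, -156.7]
contact_force: [1.0, 0.9, 0.2]
gripper_width: 0.0237
```

Run:
```python
from h import *
s=get_state();print(s["time_s"],s["tcp_pos"],s["eef_rot"],s["joints"],s["gripper_width"])
K=get_calibration("wrist");print(K, -np.array(K["R"]).T@K["t"])
im,d=capture("wrist");save("w1",im);np.save("w1d.npy",d);import pickle;pickle.dump(K,open("w1K.pkl","wb"))
```

```text
2.85 [0.52477784 0.00877893 0.22650117] [ 1.79999283e+02 -1.76859869e-02 -1.56735103e+02] [ 2.23925274e+01  6.37131870e+00 -1.81135846e+01 -4.91806098e-04
 -6.55327916e+01 -8.91274263e+01] 0.02368566311622302
{'mtx': array([[335.28435296,   0.        , 274.53108561],
       [  0.        , 335.28435296, 204.10413997],
       [  0.        ,   0.        ,   1.        ]]), 'R': array([[-3.96211586e-01,  9.18159229e-01, -9.60759666e-05],
       [ 8.86424733e-01,  3.82544525e-01,  2.60597157e-01],
       [ 2.39306439e-01,  1.03166449e-01, -9.65447623e-01]]), 't': array([ 0.20049382, -0.50213777,  0.26330137])} [ 0.4615356  -0.01915906  0.38507862]
```

View pics/w1.png

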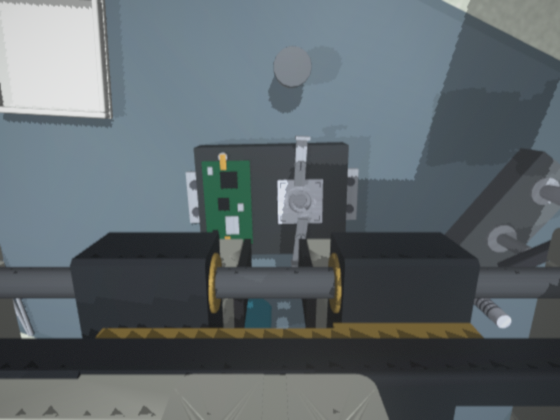

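Run:
```python
from h import *
import pickle
K=pickle.load(open("w1K.pkl","rb"));d=np.load("w1d.npy");P=cloud(d,K)
im=cv2.imread("pics/w1.png")
cv2.imwrite("pics/w1c.png",cv2.resize(im[125:265,180:365],None,fx=4.3,fy=4.3,interpolation=cv2.INTER_CUBIC))
m=((P[...,2]>.030)&(P[...,2]<.0385)&(d>0)).astype(np.uint8); m[240:]=0
n,l,s,c=cv2.connectedComponentsWithStats(m);k=l[150,260];print(k,s[k])
q=P[l==k];print(cv2.minAreaRect((q[:,:2]*1000).astype(np.float32)),q[:,2].mean())
for n in["insert","clip_a","tapped_hole","clip_a_tab","clip_a_pivot"]:
    for r in boxes_of(n,"wrist")[:3]:
        w=np.array(K["R"]).T@(np.array(r["position"])-K["t"]);print(n,round(r["score"],2),w.round(4),proj(K,w).round())
    for r in cut_out(n,"wrist")[:2]:
        mm=r["mask"]&(d>0);q=P[mm];print(" cut",n,round(r["score"],2),mm.sum(),np.median(q,0).round(4),cv2.minAreaRect((q[:,:2]*1000).astype(np.float32)))
# ray-plane at insert corners later
np.set_printoptions(linewidth=200,precision=4,suppress=True)
```

```text
12 [  193   144   156    96 11116]
((539.6502685546875, 11.127021789550781), (103.1148452758789, 160.32183837890625), 24.45121192932129) 0.03663346816309944
insert 0.65 [0.5333 0.0413 0.0351] [300. 200.]
insert 0.39 [0.4962 0.024  0.0416] [300. 163.]
 cut insert 0.95 1851 [0.5361 0.0429 0.0362] ((535.0316162109375, 41.91425323486328), (50.592952728271484, 48.47561264038086), 23.6648006439209)
 cut insert 0.56 12479 [ 0.5016 -0.2527  0.0067] ((502.767578125, -256.2304992675781), (116.0641098022461, 117.16057586669922), 20.174901962280273)
clip_a 0.68 [0.4958 0.0231 0.0411] [299. 162.]
clip_a 0.55 [0.5326 0.0416 0.0362] [300. 200.]
 cut clip_a 0.97 553 [0.4931 0.0231 0.0413] ((494.8979797363281, 23.552730560302734), (51.72939682006836, 13.271015167236328), 21.187583923339844)
 cut clip_a 0.93 361 [0.5681 0.0571 0.0412] ((558.5535888671875, 50.341461181640625), (113.90931701660156, 19.806150436401367), 26.764619827270508)
tapped_hole 0.69 [0.5329 0.0444 0.0402] [303. 202.]
tapped_hole 0.69 [0.5353 0.0077 0.0351] [270. 190.]
tapped_hole 0.6 [0.4816 0.2561 0.0731] [520. 246.]
 cut tapped_hole 0.93 1815 [0.5361 0.0432 0.0362] ((535.0728149414062, 42.02854537963867), (48.42454147338867, 48.23027420043945), 24.1928653717041)
clip_a_tab 0.85 [0.4943 0.0221 0.0395] [299. 160.]
clip_a_tab 0.2 [0.5355 0.0419 0.0383] [300. 203.]
 cut clip_a_tab 0.64 616 [0.494  0.0241 0.0412] ((494.9662170410156, 25.868122100830078), (53.79557418823242, 16.63234519958496), 22.19253158569336)
clip_a_pivot 0.56 [0.491  0.0256 0.0377] [303. 158.]
 cut clip_a_pivot 0.85 496 [0.4939 0.0231 0.0413] ((494.79376220703125, 23.56759262084961), (51.92245101928711, 11.607386589050293), 23.24284553527832)
```

View pics/w1c.png

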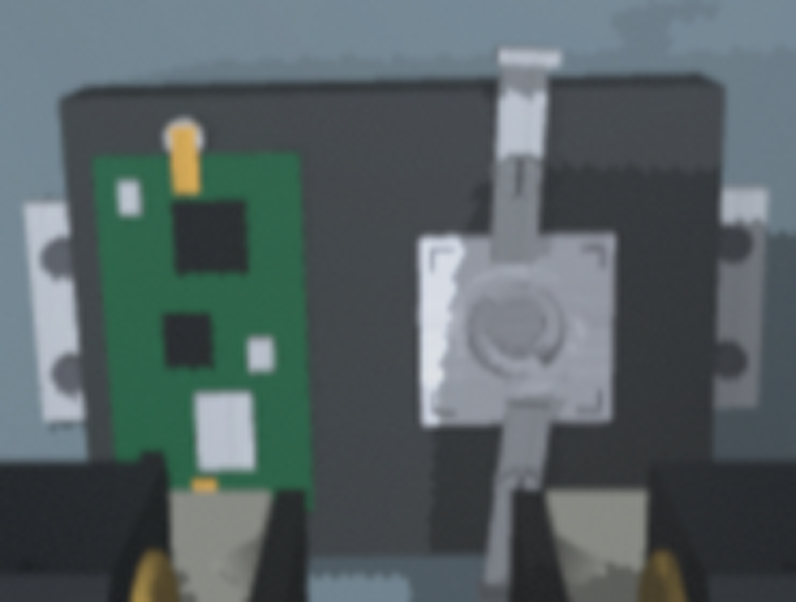

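Run:
```python
from h import *
import pickle
np.set_printoptions(linewidth=200,precision=4,suppress=True)
th=np.radians(24.3);R=np.array([[np.cos(th),np.sin(th)],[-np.sin(th),np.cos(th)]]);p0=np.array([.535,.042])
def an(name,P,d):
    L=(P[...,:2]-p0)@R.T
    for cl,sg in(("a",-1),("b",1)):
        piv=np.array([sg*.04,0])
        m=(d>0)&(P[...,2]>.0475)&(P[...,2]<.0575)&(np.linalg.norm(L-piv-[sg*.0285,0],axis=-1)<.02)
        m2=(d>0)&(P[...,2]>.0385)&(P[...,2]<.043)&(np.linalg.norm(L-piv,axis=-1)<.026)&(abs(L[...,1])<.014)
        q=L[m];t=L[m2]
        a=cv2.fitLine((t*1000).astype(np.float32),cv2.DIST_L2,0,.01,.01).ravel() if len(t)>9 else None
        print(name,cl,"tab",m.sum(),(q.mean(0)-piv if len(q) else None), q.ptp(0) if 0 else "", "strip",len(t),a, np.degrees(np.arctan(a[1]/a[0])) if a is not None else "")
K=pickle.load(open("w1K.pkl","rb"));d=np.load("w1d.npy");an("w",cloud(d,K),d)
for c in["top","scene"]:
    d=np.load(c+"0d.npy");an(c,cloud(d,get_calibration(c)),d)
```

```text
w a tab 48 [-0.0285  0.0017]  strip 425 [  0.9987  -0.0503 -42.6727  -0.085 ] -2.8841476
w b tab 22 [ 0.0266 -0.0072]  strip 269 [ 0.9784 -0.2068 36.8238 -0.6471] -11.936759
top a tab 8 [-0.0294  0.0011]  strip 69 [  1.       0.0043 -40.9991  -2.5914] 0.2461282
top b tab 11 [ 0.0255 -0.0045]  strip 66 [ 1.      0.0041 38.8663 -0.8843] 0.23522073
scene a tab 14 [-0.0295  0.0043]  strip 59 [  0.9961  -0.0879 -39.2719   1.7002] -5.043537
scene b tab 17 [ 0.0272 -0.0006]  strip 70 [ 0.9969 -0.0788 39.1631  2.3936] -4.517952
```

```bash
cat >> h.py <<'E'
def plan(wps,cur=None):
    """wps: list of (x,y,z,yaw) world mm/deg -> slide, roll from current pose"""
    s=get_state();p=np.array(s["tcp_pos"]);psi=s["eef_rot"][2]
    if cur is not None: p=np.array(cur[:3])/1000;psi=cur[3]
    a=np.radians(psi);ex=np.array([np.cos(a),np.sin(a),0]);ey=np.array([np.sin(a),-np.cos(a),0]);ez=np.array([0,0,-1.])
    for w in wps:
        D=np.array(w[:3])/1000-p
        print([round(float(D@e),4) for e in(ex,ey,ez)], round((psi-w[3]),1))
E
python3 - <<'E'
from h import *
print(get_state()["tcp_pos"],get_state()["eef_rot"])
plan([(471.9,15.3,180,-156.7),(471.9,15.3,100,-156.7),(471.9,15.3,46,-156.7)])
import math
# arc from cmd at the tab
print("arc a")
L=[]
for k in range(1,11):
    a=math.radians(24.3+180-3-8.5*k); L.append((498.6+28.5*math.cos(a),25.5+28.5*math.sin(a),46,-156.7-5*k))
plan(L[:5],(471.9,15.3,46,-156.7));plan(L[5:],L[4])
E
```

```text
[0.52504098 0.00887139 0.22658952] [-1.79998987e+02  3.37837443e-03 -1.56760809e+02]
[0.0463, 0.0269, 0.0466] -0.1
[0.0463, 0.0269, 0.1266] -0.1
[0.0463, 0.0269, 0.1806] -0.1
arc a
[-0.0005, 0.004, 0.0] 5.0
[-0.0016, 0.0081, 0.0] 10.0
[-0.0033, 0.012, 0.0] 15.0
[-0.0055, 0.0156, 0.0] 20.0
[-0.0082, 0.0188, 0.0] 25.0
[-0.0017, 0.0039, 0.0] 5.0
[-0.004, 0.0074, 0.0] 10.0
[-0.0067, 0.0106, 0.0] 15.0
[-0.0099, 0.0134, 0.0] 20.0
[-0.0135, 0.0157, 0.0] 25.0
```

apply_moves:
  commands:
    - {"grip":0.73,"slide":[0.0463,0.0269,0.04],"roll":0}
    - {"grip":0.73,"slide":[0.0463,0.0269,0.09],"roll":0}
    - {"grip":0.73,"slide":[0.0463,0.0269,0.13],"roll":0}
    - {"grip":0.73,"slide":[0.0463,0.0269,0.155],"roll":0}
    - {"grip":0.73,"slide":[0.0463,0.0269,0.162],"roll":0}

```text
time_s: 4.03
tcp_pos: [0.4711, 0.0151, 0.0633]
eef_rot: [-180.0, -0.2, -156.7]
contact_force: [-0.5, 0.2, -0.8]
gripper_width: 0.0238
```

apply_moves:
  commands:
    - {"grip":0.73,"slide":[0,0,0.008],"roll":0}
    - {"grip":0.73,"slide":[0,0,0.0185],"roll":0}
    - {"grip":0.73,"slide":[0,0,0.0185],"roll":0}

```text
time_s: 4.4
tcp_pos: [0.4717, 0.0153, 0.0458]
eef_rot: [180.0, -0.0, -156.8]
contact_force: [-0.8, -0.2, 0.0]
gripper_width: 0.0235
```

Run:
```python
from h import *
print(get_state()["tcp_pos"],get_state()["eef_rot"],get_state()["contact_force"])
im,d=capture("wrist");save("w2",im)
im,d=capture("scene");save("s2",cv2.resize(im[170:330,180:400],None,fx=3.5,fy=3.5))
```

```text
[0.4716647  0.0153444  0.04575942] [ 1.79997896e+02 -3.43812256e-02 -1.56757999e+02] [-0.83653204 -0.15135165  0.03956465]
```

View pics/s2.png

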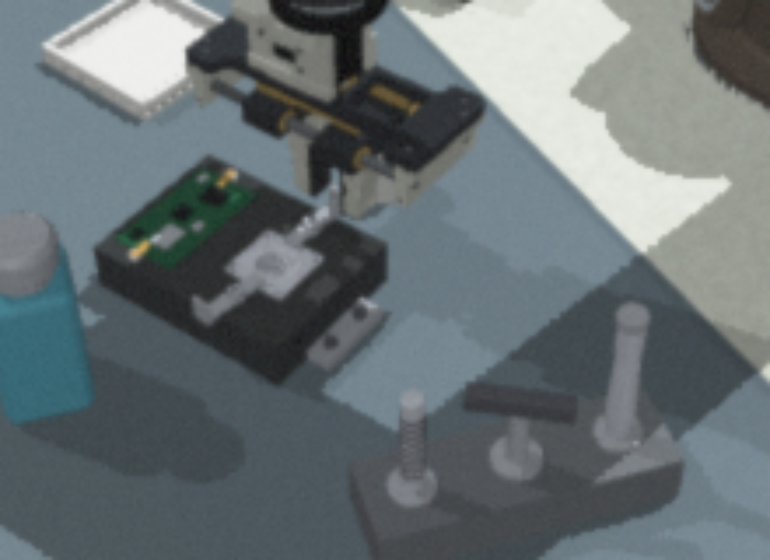

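View pics/w2.png

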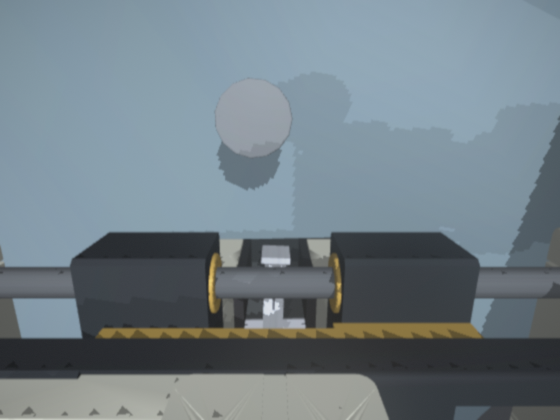

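The tab is caged between the fingers: its top edge shows at wrist (275,255), inside the jaws. Now swing clip_a clockwise.

apply_moves:
  commands:
    - {"grip":0.73,"slide":[-0.0005,0.004,0],"roll":5}
    - {"grip":0.73,"slide":[-0.0016,0.0081,0],"roll":10}
    - {"grip":0.73,"slide":[-0.0033,0.012,0],"roll":15}
    - {"grip":0.73,"slide":[-0.0055,0.0156,0],"roll":20}
    - {"grip":0.73,"slide":[-0.0082,0.0188,0],"roll":25}

```text
time_s: 5.12
tcp_pos: [0.4713, 0.0355, 0.0463]
eef_rot: [-180.0, -0.1, 178.1]
contact_force: [-1.5, -2.2, -0.6]
gripper_width: 0.0237
```

apply_moves:
  commands:
    - {"grip":0.73,"slide":[-0.0017,0.0039,0],"roll":5}
    - {"grip":0.73,"slide":[-0.004,0.0074,0],"roll":10}
    - {"grip":0.73,"slide":[-0.0067,0.0106,0],"roll":15}
    - {"grip":0.73,"slide":[-0.0099,0.0134,0],"roll":20}
    - {"grip":0.73,"slide":[-0.0135,0.0157,0],"roll":25}

```text
time_s: 5.75
tcp_pos: [0.4854, 0.0509, 0.0463]
eef_rot: [-180.0, -0.0, 153.1]
contact_force: [-2.7, -0.8, -0.0]
gripper_width: 0.0238
```

Run:
```python
from h import *
s=get_state();print(s["tcp_pos"],s["eef_rot"],s["contact_force"],s["joints"][5])
im,d=capture("scene");save("s3",cv2.resize(im[170:330,180:400],None,fx=3.5,fy=3.5))
```

```text
[0.48535436 0.05094929 0.04626227] [-1.79951584e+02 -4.21460135e-02  1.53071851e+02] [-2.70987364 -0.84570909 -0.02216013] -146.04679938350915
```

View pics/s3.png

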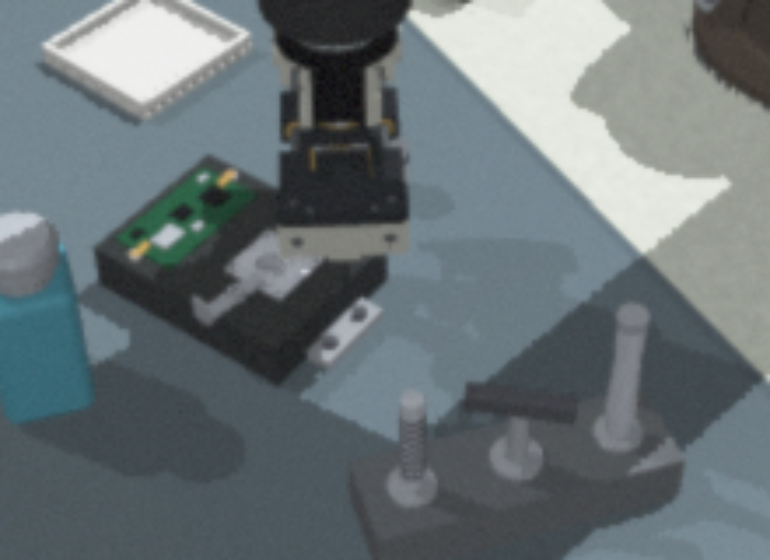

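Run:
```python
from h import *
import math
cur=(485.3,50.9,46.2,-206.9)
plan([(485.3,50.9,120,-206.9),(540,60,120,-195),(598.9,65.9,110,-175),(598.9,65.9,65,-175),(598.9,65.9,46,-175)],cur)
L=[]
for k in range(1,11):
    a=math.radians(24.3-9+8.9*k); L.append((571.4+28.5*math.cos(a),58.5+28.5*math.sin(a),46,-175+4.5*k))
print()
plan(L[:5],(598.9,65.9,46,-175));plan(L[5:],L[4])
```

```text
[0.0, 0.0, -0.0738] 0.0
[-0.0447, 0.0329, -0.0738] -11.9
[-0.0945, 0.0648, -0.0638] -31.9
[-0.0945, 0.0648, -0.0188] -31.9
[-0.0945, 0.0648, 0.0002] -31.9

[0.0011, 0.0044, 0.0] -4.5
[0.0029, 0.0084, 0.0] -9.0
[0.0053, 0.0122, 0.0] -13.5
[0.0082, 0.0155, 0.0] -18.0
[0.0116, 0.0183, 0.0] -22.5
[0.0026, 0.0035, 0.0] -4.5
[0.0058, 0.0066, 0.0] -9.0
[0.0094, 0.0092, 0.0] -13.5
[0.0134, 0.0112, 0.0] -18.0
[0.0176, 0.0125, 0.0] -22.5
```

apply_moves:
  commands:
    - {"grip":0.73,"slide":[0,0,-0.03],"roll":0}
    - {"grip":0.73,"slide":[0,0,-0.07],"roll":0}
    - {"grip":0.73,"slide":[-0.04,0.028,-0.074],"roll":-10}
    - {"grip":0.73,"slide":[-0.0945,0.0648,-0.07],"roll":-20}
    - {"grip":0.73,"slide":[-0.0945,0.0648,-0.05],"roll":-30}

```text
time_s: 6.42
tcp_pos: [0.6044, 0.0676, 0.0971]
eef_rot: [179.9, 0.3, -176.3]
contact_force: [-1.1, -0.8, -1.6]
gripper_width: 0.0235
```

Run:
```python
from h import *
s=get_state();print(s["tcp_pos"],s["eef_rot"],s["contact_force"],s["joints"][5])
im,d=capture("scene");save("s4",cv2.resize(im[170:330,180:400],None,fx=3.5,fy=3.5))
im,d=capture("wrist");save("w4",im)
plan([(598.9,65.9,65,-175),(598.9,65.9,46,-175)])
plan([(598.9,65.9,65,-175),(598.9,65.9,46,-175)],(598.9,65.9,96.2,-176.9))
```

```text
[0.60444189 0.06756496 0.09713338] [ 179.94934012    0.29299024 -176.33001809] [-1.05586771 -0.76049181 -1.60841829] -111.1747299415822
[-0.0, -0.0002, 0.0289] -1.6
[-0.0, -0.0002, 0.0479] -1.6
[0.0, 0.0, 0.0312] -1.9
[0.0, 0.0, 0.0502] -1.9
```

View pics/s4.png

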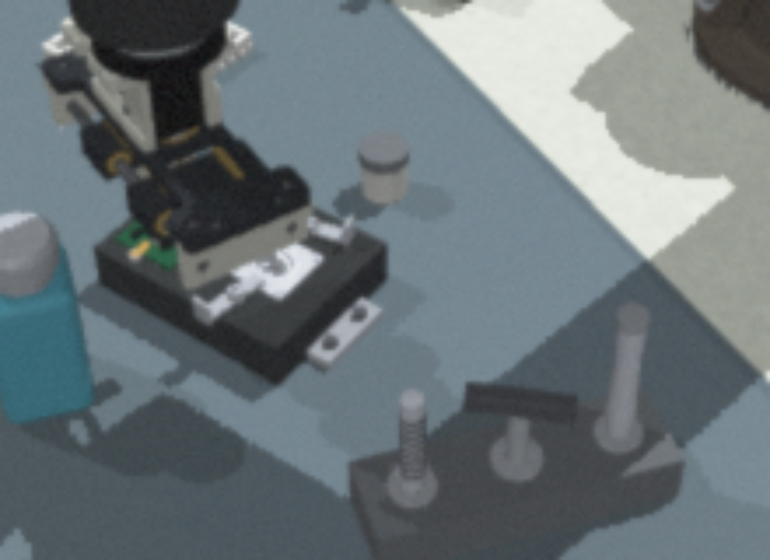

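View pics/w4.png

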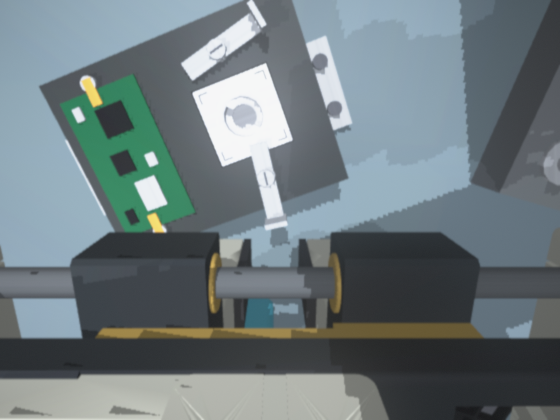

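Run:
```python
from h import *
s=get_state();print(s["tcp_pos"],s["eef_rot"])
K=get_calibration("wrist");im,d=capture("wrist");P=cloud(d,K)
m=(d>0)&(P[...,2]>.049)&(P[...,2]<.058);m[:190]=0;m[235:]=0;m[:,:240]=0;m[:,310:]=0
q=P[m];print(m.sum(),q.mean(0),q.min(0),q.max(0))
p=q.mean(0);print(np.degrees(np.arctan2(p[1]-.0585,p[0]-.5714))-24.3, np.hypot(p[1]-.0585,p[0]-.5714))
plan([(*(p[:2]*1000),50,-175),(*(p[:2]*1000),46,-175)])
```

```text
[0.5988695  0.06612628 0.09385156] [-179.95521301   -0.20295527 -176.62191465]
157 [0.59815239 0.06675352 0.0531511 ] [0.59518642 0.05978004 0.04901833] [0.60223381 0.07361406 0.05590748]
-7.15419978198555 0.02799662162837677
[0.0006, 0.0006, 0.0451] -1.9
[0.0006, 0.0006, 0.0491] -1.9
```

apply_moves:
  commands:
    - {"grip":0.73,"slide":[0,0,0.02],"roll":-1}
    - {"grip":0.73,"slide":[0,0,0.038],"roll":-1.9}
    - {"grip":0.73,"slide":[0,0,0.047],"roll":-1.9}
    - {"grip":0.73,"slide":[0,0,0.047],"roll":-1.9}

```text
time_s: 7.08
tcp_pos: [0.5993, 0.0666, 0.0495]
eef_rot: [-180.0, -0.0, -174.9]
contact_force: [0.2, 1.0, 0.2]
gripper_width: 0.0235
```

apply_moves:
  commands:
    - {"grip":0.73,"slide":[0.0011,0.0044,0],"roll":-4.5}
    - {"grip":0.73,"slide":[0.0029,0.0084,0],"roll":-9}
    - {"grip":0.73,"slide":[0.0053,0.0122,0],"roll":-13.5}
    - {"grip":0.73,"slide":[0.0082,0.0155,0],"roll":-18}
    - {"grip":0.73,"slide":[0.0116,0.0183,0],"roll":-22.5}

```text
time_s: 7.7
tcp_pos: [0.5877, 0.0842, 0.0508]
eef_rot: [-180.0, 0.2, -152.2]
contact_force: [1.4, -0.7, 0.5]
gripper_width: 0.0234
```

apply_moves:
  commands:
    - {"grip":0.73,"slide":[0.0026,0.0035,0],"roll":-4.5}
    - {"grip":0.73,"slide":[0.0058,0.0066,0],"roll":-9}
    - {"grip":0.73,"slide":[0.0094,0.0092,0],"roll":-13.5}
    - {"grip":0.73,"slide":[0.0134,0.0112,0],"roll":-18}
    - {"grip":0.73,"slide":[0.0176,0.0125,0],"roll":-22.5}

```text
time_s: 8.32
tcp_pos: [0.5663, 0.0873, 0.0508]
eef_rot: [-179.9, 0.2, -129.7]
contact_force: [1.7, -0.8, 0.5]
gripper_width: 0.0233
```

Run:
```python
from h import *
s=get_state();print(s["tcp_pos"],s["eef_rot"],s["joints"])
K=get_calibration("top");im,d=capture("top");save("t5",cv2.resize(im[110:230,130:330],None,fx=4,fy=4))
im,d=capture("scene");save("s5",cv2.resize(im[170:330,180:400],None,fx=3.5,fy=3.5))
```

```text
[0.56630956 0.08725633 0.05081263] [-1.79890004e+02  1.76779433e-01 -1.29737712e+02] [ 2.83407794e+01  2.09202816e+01 -2.48179940e+01  5.18354407e-02
 -4.40566732e+01 -6.81158481e+01]
```

View pics/s5.png

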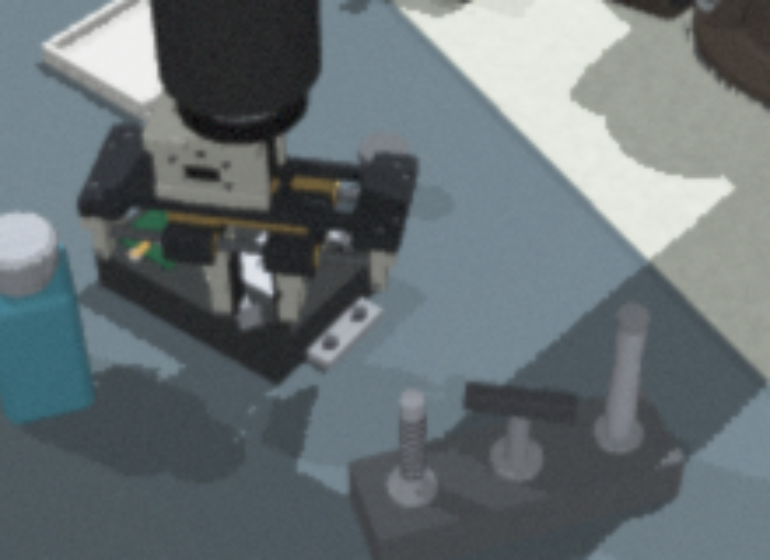

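apply_moves:
  commands:
    - {"grip":0.73,"slide":[0,0,-0.03],"roll":0}
    - {"grip":0.73,"slide":[-0.0,0,-0.06],"roll":0}
    - {"grip":0.73,"slide":[0,0,-0.06],"roll":0}

```text
time_s: 8.8
tcp_pos: [0.5667, 0.0874, 0.1123]
eef_rot: [-179.9, 0.3, -130.0]
contact_force: [-0.5, 0.9, -0.4]
gripper_width: 0.0234
```

Run:
```python
from h import *
s=get_state();print(s["tcp_pos"],s["eef_rot"])
im,d=capture("wrist");save("w6",im)
im,d=capture("scene");save("s6",cv2.resize(im[170:330,180:400],None,fx=3.5,fy=3.5))
```

```text
[0.56666182 0.08736795 0.11226289] [-179.85902077    0.26566486 -129.96839898]
```

View pics/s6.png

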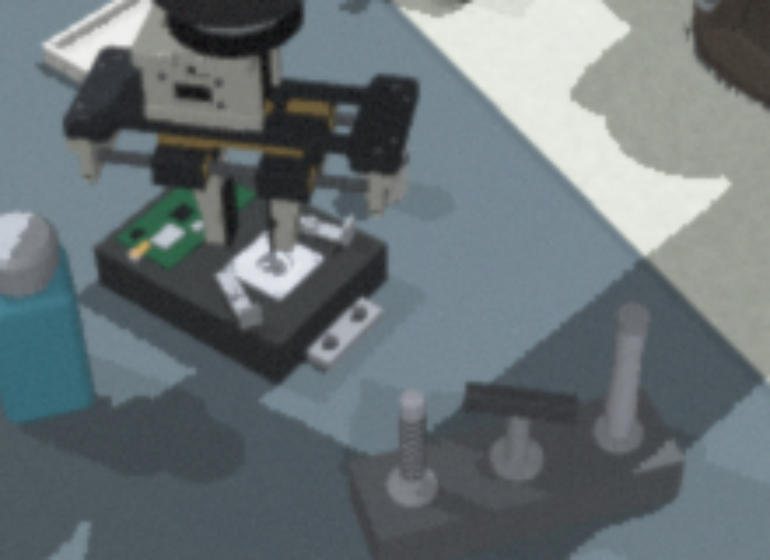

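View pics/w6.png

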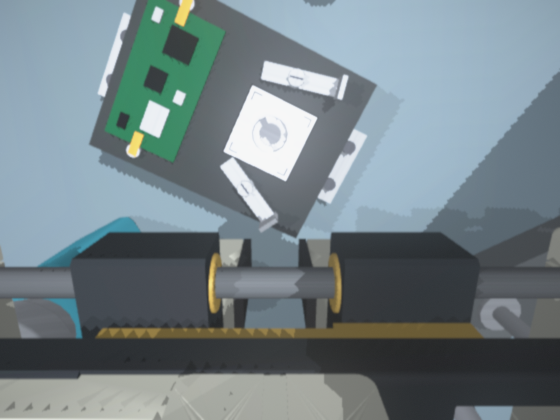

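Run:
```python
from h import *
np.set_printoptions(precision=4,suppress=True)
s=get_state();print(s["tcp_pos"])
K=get_calibration("wrist");im,d=capture("wrist");P=cloud(d,K);np.save("w6d.npy",d)
th=np.radians(24.3);R=np.array([[np.cos(th),np.sin(th)],[-np.sin(th),np.cos(th)]]);p0=np.array([.535,.042])
L=(P[...,:2]-p0)@R.T
for sg in(-1,1):
    piv=np.array([sg*.04,0])
    t=(d>0)&(P[...,2]>.049)&(P[...,2]<.057)&(np.linalg.norm(L-piv,axis=-1)<.037);t[240:]=0
    q=L[t].mean(0)-piv;print(sg,t.sum(),q,np.degrees(np.arctan2(q[1],q[0])))
for r in cut_out("insert","wrist")[:2]:
    mm=r["mask"]&(d>0)&(abs(P[...,2]-.036)<.003);print(r["score"],cv2.minAreaRect((P[mm][:,:2]*1000).astype(np.float32)))
```

```text
[0.565  0.0868 0.1096]
-1 155 [-0.0063  0.0274] 102.95093292410006
1 133 [0.0134 0.0248] 61.530594568467926
0.69 ((535.2716674804688, 42.562904357910156), (48.9439582824707, 48.603553771972656), 24.083005905151367)
```

apply_moves:
  commands:
    - {"grip":1,"slide":[0,0,0],"roll":-10}
    - {"grip":1,"slide":[0,0,0],"roll":-20}
    - {"grip":1,"slide":[0,0,0],"roll":-30}
    - {"grip":1,"slide":[0,0,0],"roll":-40}
    - {"grip":1,"slide":[0,0,0],"roll":-50}

```text
time_s: 9.62
tcp_pos: [0.5644, 0.0864, 0.1081]
eef_rot: [179.9, -0.0, -79.6]
contact_force: [-0.1, 0.9, 0.7]
gripper_width: 0.0004
```

apply_moves:
  commands:
    - {"grip":1,"slide":[0,0,0],"roll":-10}
    - {"grip":1,"slide":[0,0,0],"roll":-20}
    - {"grip":1,"slide":[0,0,0],"roll":-30}
    - {"grip":1,"slide":[0,0,0],"roll":-40}
    - {"grip":1,"slide":[0,0,0],"roll":-50}

```text
time_s: 10.25
tcp_pos: [0.5644, 0.0864, 0.108]
eef_rot: [179.9, 0.1, -29.6]
contact_force: [0.3, -0.8, -1.0]
gripper_width: 0.0006
```

apply_moves:
  commands:
    - {"grip":1,"slide":[0,0,0],"roll":-10}
    - {"grip":1,"slide":[0,0,0],"roll":-15}
    - {"grip":1,"slide":[0,0,0],"roll":-15}

```text
time_s: 10.62
tcp_pos: [0.5645, 0.0865, 0.1082]
eef_rot: [179.9, 0.1, -14.9]
contact_force: [0.3, 0.8, -0.6]
gripper_width: 0.0005
```

Run:
```python
from h import *
s=get_state();print(s["tcp_pos"],s["eef_rot"])
plan([(594,90,100,-15),(594,90,46.5,-15),(594,90,46.5,-15),(580.5,90,46.5,-15)])
```

```text
[0.56448993 0.0864711  0.10820193] [ 1.79938670e+02  7.40062898e-02 -1.49254643e+01]
[0.0276, -0.011, 0.0082] 0.1
[0.0276, -0.011, 0.0617] 0.1
[0.0276, -0.011, 0.0617] 0.1
[0.0146, -0.0075, 0.0617] 0.1
```

apply_moves:
  commands:
    - {"grip":1,"slide":[0.0276,-0.011,0.01],"roll":0}
    - {"grip":1,"slide":[0.0276,-0.011,0.03],"roll":0}
    - {"grip":1,"slide":[0.0276,-0.011,0.05],"roll":0}
    - {"grip":1,"slide":[0.0276,-0.011,0.0615],"roll":0}
    - {"grip":1,"slide":[0.0276,-0.011,0.0615],"roll":0}

```text
time_s: 11.25
tcp_pos: [0.5938, 0.0899, 0.0466]
eef_rot: [179.9, 0.1, -14.9]
contact_force: [-0.1, 0.0, 1.6]
gripper_width: 0.0007
```

apply_moves:
  commands:
    - {"grip":1,"slide":[-0.004,0.001,0],"roll":0}
    - {"grip":1,"slide":[-0.008,0.002,0],"roll":0}
    - {"grip":1,"slide":[-0.012,0.003,0],"roll":0}
    - {"grip":1,"slide":[-0.015,0.004,0],"roll":0}
    - {"grip":1,"slide":[-0.015,0.004,0],"roll":0}

```text
time_s: 11.88
tcp_pos: [0.5788, 0.0902, 0.0479]
eef_rot: [-180.0, -0.0, -14.8]
contact_force: [1.3, 0.2, 1.4]
gripper_width: 0.0005
```

apply_moves:
  commands:
    - {"grip":1,"slide":[0.004,0,-0.02],"roll":0}
    - {"grip":0.5,"slide":[0.004,0,-0.07],"roll":-5}
    - {"grip":0.5,"slide":[0.004,0,-0.11],"roll":5}
    - {"grip":0.5,"slide":[0.004,0,-0.11],"roll":15}

```text
time_s: 12.38
tcp_pos: [0.5841, 0.0896, 0.161]
eef_rot: [-179.8, -0.2, -30.2]
contact_force: [-0.6, -0.4, -0.8]
gripper_width: 0.025
```

Run:
```python
from h import *
np.set_printoptions(precision=4,suppress=True)
s=get_state();print(s["tcp_pos"],s["eef_rot"],s["gripper_width"])
th=np.radians(24.3);R=np.array([[np.cos(th),np.sin(th)],[-np.sin(th),np.cos(th)]]);p0=np.array([.535,.042])
im,d=capture("scene");save("s7",im)
for c in("scene","wrist"):
    K=get_calibration(c);im,d=capture(c);P=cloud(d,K);save(c+"7",im);
    L=(P[...,:2]-p0)@R.T
    for sg in(-1,1):
        piv=np.array([sg*.04,0])
        t=(d>0)&(P[...,2]>.049)&(P[...,2]<.057)&(np.linalg.norm(L-piv,axis=-1)<.037)
        if t.sum():
            q=L[t].mean(0)-piv;print(c,sg,t.sum(),q,np.degrees(np.arctan2(q[1],q[0])))
    for n in("puller_bar","stand"):
        for r in cut_out(n,c)[:2]:
            mm=r["mask"]&(d>0)&(P[...,2]>.084)&(P[...,2]<.1)
            if mm.sum()>20: print(n,r["score"],mm.sum(),cv2.minAreaRect((P[mm][:,:2]*1000).astype(np.float32)))
```

```text
[0.5841 0.0896 0.161 ] [-179.7833   -0.1687  -30.1638] 0.024988232634108955
scene -1 10 [-0.0077  0.0298] 104.54176430084017
scene 1 15 [0.0002 0.0311] 89.60714170852248
puller_bar 0.88 194 ((483.5419921875, 264.8436584472656), (13.987574577331543, 58.11180114746094), 53.422481536865234)
wrist 1 86 [0.0014 0.0283] 87.0889366472005
```

View pics/wrist7.png

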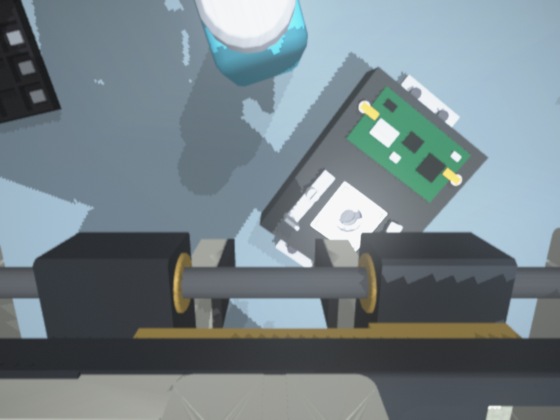

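View pics/scene7.png

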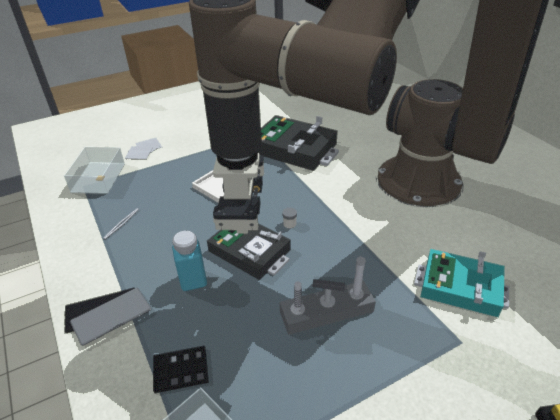

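Run:
```python
from h import *
s=get_state();print(s["tcp_pos"],s["eef_rot"])
plan([(433,303,200,-39)])
```

```text
[0.58225996 0.0889263  0.15667487] [ 1.79910575e+02  6.30731212e-02 -2.97117413e+01]
[-0.2357, -0.112, -0.0433] 9.3
```

apply_moves:
  commands:
    - {"grip":0.5,"slide":[-0.03,-0.014,-0.043],"roll":3}
    - {"grip":0.5,"slide":[-0.08,-0.038,-0.043],"roll":6}
    - {"grip":0.5,"slide":[-0.13,-0.062,-0.043],"roll":9.3}
    - {"grip":0.5,"slide":[-0.18,-0.085,-0.043],"roll":9.3}
    - {"grip":0.5,"slide":[-0.22,-0.105,-0.043],"roll":9.3}

```text
time_s: 13.35
tcp_pos: [0.4428, 0.291, 0.2003]
eef_rot: [180.0, 0.0, -39.0]
contact_force: [0.7, 1.1, -0.4]
gripper_width: 0.0436
```

apply_moves:
  commands:
    - {"grip":0.5,"slide":[-0.016,-0.007,0],"roll":0}
    - {"grip":0.5,"slide":[-0.016,-0.007,0],"roll":0}
    - {"grip":0.5,"slide":[-0.016,-0.007,0],"roll":0}

```text
time_s: 13.72
tcp_pos: [0.4365, 0.3046, 0.2002]
eef_rot: [179.9, -0.0, -39.1]
contact_force: [1.1, -0.3, 0.2]
gripper_width: 0.0438
```

```bash
cat > m.py <<'E'
from h import *
np.set_printoptions(precision=4,suppress=True)
s=get_state();print(s["tcp_pos"],s["eef_rot"],s["gripper_width"])
K=get_calibration("wrist");im,d=capture("wrist");P=cloud(d,K);save("w8",im)
for n in("puller_bar",):
    for r in cut_out(n,"wrist")[:2]:
        mm=r["mask"]&(d>0);z=P[...,2]
        print(r["score"],mm.sum(),np.percentile(z[mm],[5,50,95]))
        mm&=(z>.088)&(z<.1);
        if mm.sum()>20: print(n,mm.sum(),cv2.minAreaRect((P[mm][:,:2]*1000).astype(np.float32)),z[mm].mean())
z=P[...,2];mm=(d>0)&(z>.089)&(z<.1)&(np.hypot(P[...,0]-.484,P[...,1]-.263)<.045)
print(mm.sum(),cv2.minAreaRect((P[mm][:,:2]*1000).astype(np.float32)))
E
python3 m.py
```

```text
[0.4365 0.3046 0.2002] [179.9489  -0.0071 -39.1409] 0.04375102251416246
0.74 1742 [0.0397 0.094  0.0954]
puller_bar 1324 ((484.5084228515625, 262.000244140625), (11.9566650390625, 63.75579071044922), 50.41774368286133) 0.09424456832624337
1325 ((484.5084228515625, 262.000244140625), (11.9566650390625, 63.75579071044922), 50.41774368286133)
```

View pics/w8.png

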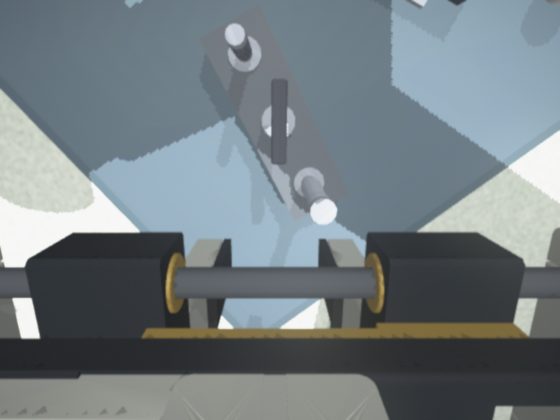

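Run:
```python
from h import *
s=get_state();print(s["tcp_pos"],s["eef_rot"])
plan([(484.5,262,200,-39.6),(484.5,262,70,-39.6)])
```

```text
[0.43669753 0.30438505 0.20035515] [ 1.79966673e+02 -5.15475297e-03 -3.92037988e+01]
[0.0638, 0.0026, 0.0004] 0.4
[0.0638, 0.0026, 0.1304] 0.4
```

apply_moves:
  commands:
    - {"grip":0.5,"slide":[0.035,0.0015,0],"roll":0.4}
    - {"grip":0.5,"slide":[0.0638,0.0026,0.0],"roll":0.4}
    - {"grip":0.5,"slide":[0.0638,0.0026,0.03],"roll":0.4}
    - {"grip":0.5,"slide":[0.0638,0.0026,0.07],"roll":0.4}
    - {"grip":0.5,"slide":[0.0638,0.0026,0.1],"roll":0.4}

```text
time_s: 14.45
tcp_pos: [0.4842, 0.2615, 0.0991]
eef_rot: [179.9, 0.0, -39.7]
contact_force: [0.9, 0.8, -0.7]
gripper_width: 0.0436
```

Run:
```python
from h import *
im,d=capture("scene");s=get_state();print(s["tcp_pos"],s["eef_rot"],s["contact_force"])
save("s9",cv2.resize(im[180:340,240:440],None,fx=3.5,fy=3.5))
plan([(484.5,262,70,-39.6)])
```

```text
[0.48247249 0.2602181  0.09539783] [ 1.79650932e+02  7.81050003e-02 -3.96970972e+01] [-1.90465461 -1.12350608 -4.66926838]
[0.0004, -0.0027, 0.0254] -0.1
```

View pics/s9.png

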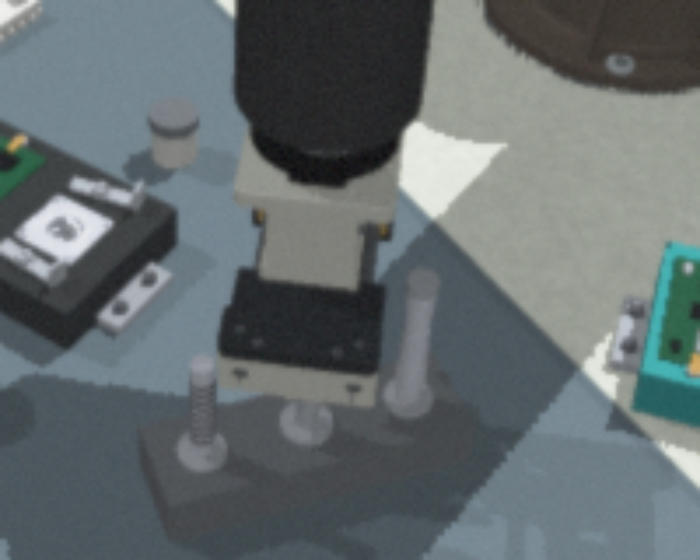

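apply_moves:
  commands:
    - {"grip":0.5,"slide":[0,0,0.008],"roll":0}
    - {"grip":0.5,"slide":[0,0,0.016],"roll":0}
    - {"grip":0.5,"slide":[0,0,0.024],"roll":0}
    - {"grip":0.5,"slide":[0,0,0.03],"roll":0}
    - {"grip":0.5,"slide":[0,0,0.03],"roll":0}

```text
time_s: 15.12
tcp_pos: [0.4839, 0.2629, 0.0703]
eef_rot: [180.0, 0.0, -39.5]
contact_force: [-0.6, -0.2, -0.1]
gripper_width: 0.0437
```

apply_moves:
  commands:
    - {"grip":0.75,"slide":[0,0,0],"roll":0}
    - {"grip":0.87,"slide":[0,0,0],"roll":0}
    - {"grip":1,"slide":[0,0,0],"roll":0}
    - {"grip":1,"slide":[0,0,0],"roll":0}
    - {"grip":1,"slide":[0,0,0],"roll":0}
  grip_force: 45

```text
time_s: 15.75
tcp_pos: [0.484, 0.2629, 0.0706]
eef_rot: [180.0, 0.0, -39.6]
contact_force: [-0.5, -0.0, 0.5]
gripper_width: 0.0116
```

Run:
```python
from h import *
s=get_state();print(s["tcp_pos"],s["eef_rot"],s["contact_force"],s["moment"],s["gripper_width"])
```

```text
[0.48402266 0.26290682 0.07055954] [ 1.79991654e+02  2.21785437e-03 -3.95554505e+01] [-0.46251757 -0.01415351  0.54411588] [-0.10706073  0.31902362 -0.02940976] 0.011636839973224676
```

apply_moves:
  commands:
    - {"grip":1,"slide":[0,0,-0.01],"roll":0}
    - {"grip":1,"slide":[0,0,-0.03],"roll":0}
    - {"grip":1,"slide":[0,0,-0.06],"roll":0}
    - {"grip":1,"slide":[0,0,-0.09],"roll":0}
    - {"grip":1,"slide":[0,0,-0.105],"roll":0}

```text
time_s: 16.38
tcp_pos: [0.4846, 0.2634, 0.1777]
eef_rot: [-179.8, -0.0, -39.5]
contact_force: [-0.5, 0.4, -2.5]
gripper_width: 0.0119
```

Run:
```python
from h import *
im,d=capture("scene");s=get_state();print(s["tcp_pos"],s["eef_rot"],s["contact_force"],s["gripper_width"],s["joints"])
save("s10",cv2.resize(im[150:340,200:440],None,fx=3,fy=3))
plan([(535,42,173,81.5),(535,42,130,81.5)],(484,262.9,175.5,-39.6))
```

```text
[0.48510041 0.26377361 0.1789119 ] [-1.79762498e+02 -4.17873714e-02 -3.95313444e+01] [0.76912967 0.27812846 0.3501554 ] 0.011657895312177025 [ 4.88863443e+01  1.10174609e+01 -1.90797019e+01  4.07991272e-02
 -5.96642781e+01  1.56186497e+00]
[0.1801, 0.1377, 0.0025] -121.1
[0.1801, 0.1377, 0.0455] -121.1
```

View pics/s10.png

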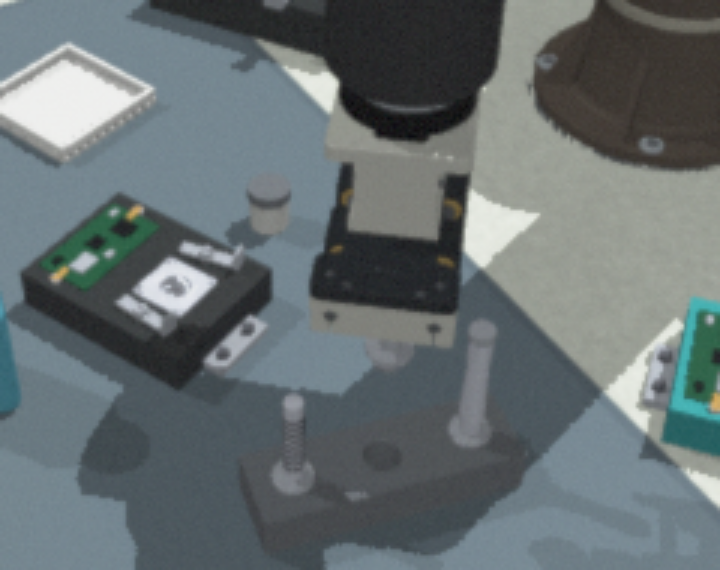

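apply_moves:
  commands:
    - {"grip":1,"slide":[0.02,0.016,0],"roll":-4}
    - {"grip":1,"slide":[0.06,0.046,0],"roll":-12}
    - {"grip":1,"slide":[0.105,0.08,0],"roll":-22}
    - {"grip":1,"slide":[0.15,0.115,0],"roll":-32}
    - {"grip":1,"slide":[0.1801,0.1377,0],"roll":-42}

```text
time_s: 17.05
tcp_pos: [0.5348, 0.0399, 0.1747]
eef_rot: [180.0, 0.1, 2.7]
contact_force: [1.0, 1.2, -1.5]
gripper_width: 0.0118
```

apply_moves:
  commands:
    - {"grip":1,"slide":[0,0,0],"roll":-9}
    - {"grip":1,"slide":[0,0,0],"roll":-18}
    - {"grip":1,"slide":[0,0,0],"roll":-27}
    - {"grip":1,"slide":[0,0,0],"roll":-36}
    - {"grip":1,"slide":[0,0,0],"roll":-45}

```text
time_s: 17.68
tcp_pos: [0.5347, 0.042, 0.1745]
eef_rot: [-179.9, 0.1, 47.7]
contact_force: [-0.3, -0.5, -1.3]
gripper_width: 0.0118
```

apply_moves:
  commands:
    - {"grip":1,"slide":[0,0,0.01],"roll":-9}
    - {"grip":1,"slide":[0,0,0.02],"roll":-18}
    - {"grip":1,"slide":[0,0,0.035],"roll":-27}
    - {"grip":1,"slide":[0,0,0.05],"roll":-34}
    - {"grip":1,"slide":[0,0,0.05],"roll":-34}

```text
time_s: 18.3
tcp_pos: [0.5339, 0.0417, 0.1238]
eef_rot: [-179.8, 0.1, 81.4]
contact_force: [0.1, -0.2, -0.9]
gripper_width: 0.0115
```

Run:
```python
from h import *
im,d=capture("scene");
save("s11",cv2.resize(im[150:310,180:380],None,fx=4,fy=4))
im,d=capture("wrist");save("w11",im)
s=get_state();print(s["tcp_pos"],s["eef_rot"],s["contact_force"],s["gripper_width"],s["joints"])
plan([(535,41.2,120,81.5)])
```

```text
[0.53520992 0.04204456 0.12543588] [-1.79968676e+02  2.80697876e-02  8.12921662e+01] [-0.47929049 -0.68787581 -0.94740659] 0.011730142332077876 [ 2.54282570e+01  1.28345969e+01 -2.46170665e+01  7.12022185e-03
 -5.25900156e+01  1.45859574e+02]
[-0.0009, -0.0001, 0.0054] -0.2
```

View pics/s11.png

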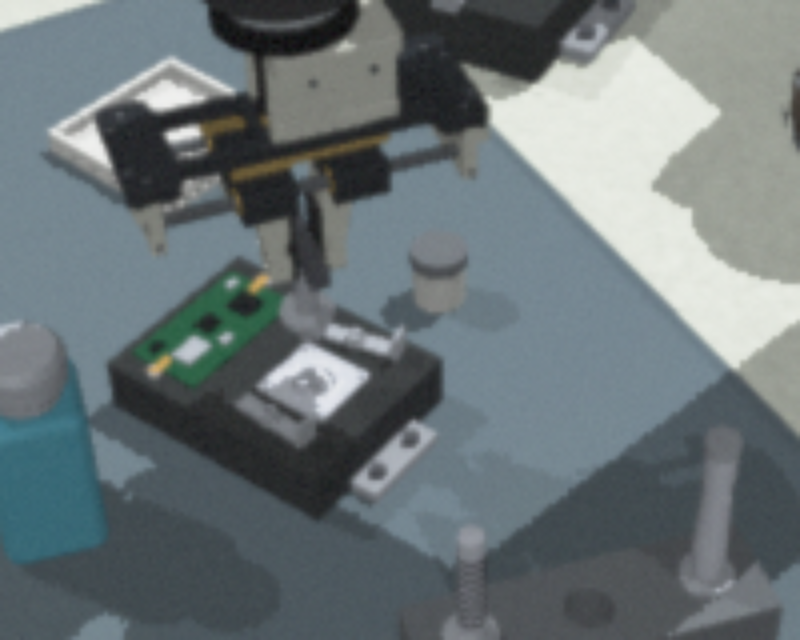

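View pics/w11.png

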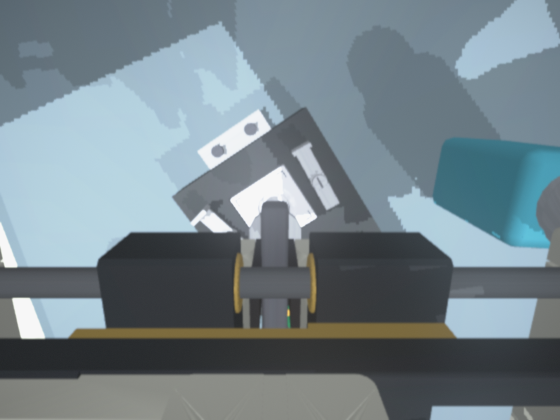

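Run:
```python
from h import *
np.set_printoptions(precision=4,suppress=True)
for i in range(2):
    s=get_state();p=s["tcp_pos"];psi=np.radians(s["eef_rot"][2]);K=get_calibration("wrist");im,d=capture("wrist");P=cloud(d,K)
    m=(d>0)&(P[...,2]>p[2]+.018)&(P[...,2]<p[2]+.032);m[:185]=0;m[232:]=0;m[:,255:][:,40:]=0;m[:,:255]=0
    q=P[m]-p;x=q@[np.cos(psi),np.sin(psi),0];y=q@[np.sin(psi),-np.cos(psi),0]
    print(p,s["eef_rot"],m.sum(),np.percentile(x,[0,50,95,99,100]),np.percentile(y,[1,50,99]),np.percentile(q[:,2],[5,50,95]))
plan([(535,41.2,120,81.5)])
```

```text
[0.5352 0.042  0.1254] [-179.9687    0.0281   81.2922] 744 [0.0212 0.0275 0.0319 0.0322 0.0322] [-0.0046  0.001   0.007 ] [0.0201 0.0237 0.0248]
[0.5355 0.0422 0.1258] [179.9864   0.0006  81.3145] 743 [0.0208 0.0275 0.0319 0.0321 0.0324] [-0.0046  0.0014  0.007 ] [0.0206 0.0236 0.0248]
[-0.0011, -0.0005, 0.006] -0.2
```

apply_moves:
  commands:
    - {"grip":1,"slide":[-0.0006,-0.0001,0.006],"roll":-0.2}
    - {"grip":1,"slide":[-0.0006,-0.0001,0.016],"roll":-0.2}
    - {"grip":1,"slide":[-0.0006,-0.0001,0.025],"roll":-0.2}
    - {"grip":1,"slide":[-0.0006,-0.0001,0.031],"roll":-0.2}
    - {"grip":1,"slide":[-0.0006,-0.0001,0.031],"roll":-0.2}

```text
time_s: 19.12
tcp_pos: [0.5347, 0.0414, 0.0939]
eef_rot: [-179.9, 0.0, 81.6]
contact_force: [-0.0, -0.3, -1.3]
gripper_width: 0.0118
```

apply_moves:
  commands:
    - {"grip":1,"slide":[0,0,0.003],"roll":0}
    - {"grip":1,"slide":[0,0,0.006],"roll":0}
    - {"grip":1,"slide":[0,0,0.006],"roll":0}

```text
time_s: 19.5
tcp_pos: [0.535, 0.0415, 0.0884]
eef_rot: [-180.0, 0.0, 81.6]
contact_force: [-0.3, 0.4, -0.8]
gripper_width: 0.0116
```

Run:
```python
from h import *
im,d=capture("scene");
save("s12",cv2.resize(im[190:290,200:330],None,fx=6,fy=6,interpolation=cv2.INTER_CUBIC))
s=get_state();print(s["tcp_pos"],s["eef_rot"],s["contact_force"],s["moment"])
```

```text
[0.53508092 0.04155433 0.08856659] [-1.79998741e+02  1.53412941e-03  8.16532396e+01] [ 0.3781882  -0.27629443 -1.5450321 ] [-0.11546806  0.04659621  0.00969959]
```

View pics/s12.png

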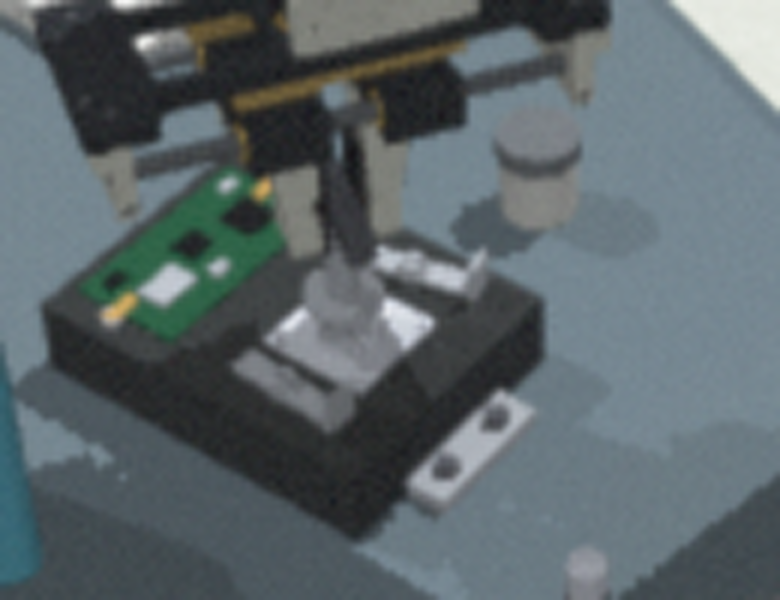

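apply_moves:
  commands:
    - {"grip":1,"slide":[0,0,0.002],"roll":0}
    - {"grip":1,"slide":[0,0,0.004],"roll":0}
    - {"grip":1,"slide":[0,0,0.004],"roll":0}

```text
time_s: 19.92
tcp_pos: [0.5349, 0.0415, 0.0844]
eef_rot: [-180.0, 0.0, 81.6]
contact_force: [-0.6, -0.4, -1.9]
gripper_width: 0.0121
```

apply_moves:
  commands:
    - {"grip":1,"slide":[0,0,0.0025],"roll":0}
    - {"grip":1,"slide":[0,0,0.005],"roll":0}
    - {"grip":1,"slide":[0,0,0.005],"roll":0}

```text
time_s: 20.3
tcp_pos: [0.5349, 0.0415, 0.0793]
eef_rot: [-180.0, 0.0, 81.7]
contact_force: [-0.1, 0.5, -1.3]
gripper_width: 0.0119
```

apply_moves:
  commands:
    - {"grip":1,"slide":[0,0,0.0015],"roll":0}
    - {"grip":1,"slide":[0,0,0.003],"roll":0}
    - {"grip":1,"slide":[0,0,0.003],"roll":0}

```text
time_s: 20.68
tcp_pos: [0.5353, 0.0416, 0.0772]
eef_rot: [180.0, -0.0, 81.7]
contact_force: [-2.4, 0.1, 5.8]
gripper_width: 0.0117
```

apply_moves:
  commands:
    - {"grip":1,"slide":[0,0,0.0003],"roll":7}
    - {"grip":1,"slide":[0,0,0.0007],"roll":14}
    - {"grip":1,"slide":[0,0,0.001],"roll":21}
    - {"grip":1,"slide":[0,0,0.0014],"roll":28}
    - {"grip":1,"slide":[0,0,0.0017],"roll":35}

```text
time_s: 21.3
tcp_pos: [0.5354, 0.042, 0.0756]
eef_rot: [180.0, -0.1, 46.4]
contact_force: [-2.4, 2.4, 5.6]
gripper_width: 0.0116
```

Run:
```python
from h import *
s=get_state();print(s["tcp_pos"],s["eef_rot"],s["contact_force"],s["moment"],s["gripper_width"])
```

```text
[0.53541585 0.04201235 0.07562204] [ 1.79981537e+02 -6.62637606e-02  4.64440489e+01] [-2.40033835  2.41739405  5.55009988] [0.72517469 1.31663539 0.05375269] 0.011585843346241171
```

apply_moves:
  commands:
    - {"grip":1,"slide":[0,0,0.0003],"roll":7}
    - {"grip":1,"slide":[0,0,0.0007],"roll":14}
    - {"grip":1,"slide":[0,0,0.001],"roll":21}
    - {"grip":1,"slide":[0,0,0.0014],"roll":28}
    - {"grip":1,"slide":[0,0,0.0017],"roll":35}

```text
time_s: 21.92
tcp_pos: [0.5354, 0.0419, 0.0738]
eef_rot: [-180.0, -0.1, 11.4]
contact_force: [-1.5, 1.7, 3.9]
gripper_width: 0.0119
```

apply_moves:
  commands:
    - {"grip":1,"slide":[0,0,0.0003],"roll":7}
    - {"grip":1,"slide":[0,0,0.0007],"roll":14}
    - {"grip":1,"slide":[0,0,0.001],"roll":21}
    - {"grip":1,"slide":[0,0,0.0014],"roll":28}
    - {"grip":1,"slide":[0,0,0.0017],"roll":35}

```text
time_s: 22.55
tcp_pos: [0.5354, 0.0419, 0.0719]
eef_rot: [-180.0, -0.0, -23.6]
contact_force: [-2.0, 0.7, 2.0]
gripper_width: 0.0114
```

Run:
```python
from h import *
s=get_state();print(s["tcp_pos"],s["eef_rot"],s["contact_force"],s["moment"],s["gripper_width"])
```

```text
[0.53543744 0.04187622 0.07192034] [-1.79955866e+02 -3.61025206e-02 -2.35675044e+01] [-2.03503578  0.66604041  2.03510005] [0.4823774  0.81549876 0.01741203] 0.011375288148514991
```

Down to 0.0719 (predicted seat 0.0716). Now I'll snug it up with another 29°.

apply_moves:
  commands:
    - {"grip":1,"slide":[0,0,0.0003],"roll":6}
    - {"grip":1,"slide":[0,0,0.0007],"roll":12}
    - {"grip":1,"slide":[0,0,0.001],"roll":18}
    - {"grip":1,"slide":[0,0,0.001],"roll":24}
    - {"grip":1,"slide":[0,0,0.001],"roll":28}

```text
time_s: 23.18
tcp_pos: [0.5357, 0.0421, 0.0715]
eef_rot: [-179.9, -0.0, -51.5]
contact_force: [-4.2, 2.9, 7.6]
gripper_width: 0.0117
```

Run:
```python
from h import *
im,d=capture("scene");
save("s13",cv2.resize(im[190:290,200:330],None,fx=6,fy=6,interpolation=cv2.INTER_CUBIC))
s=get_state();print(s["tcp_pos"],s["eef_rot"],s["contact_force"],s["moment"],s["gripper_width"])
```

```text
[0.5356769  0.04215836 0.07147463] [-1.79900956e+02 -1.87551474e-02 -5.16593338e+01] [-4.62476509  2.22337323  7.99426622] [1.08822324 1.48762149 0.03567428] 0.011866131255520168
```

View pics/s13.png

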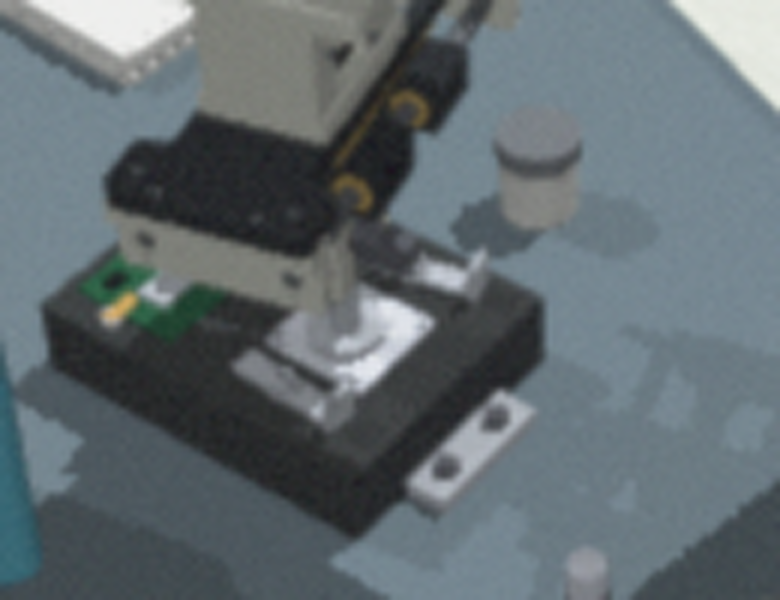

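apply_moves:
  commands:
    - {"grip":1,"slide":[0,0,-0.001],"roll":0}
    - {"grip":1,"slide":[0,0,-0.003],"roll":0}
    - {"grip":1,"slide":[0,0,-0.006],"roll":0}
    - {"grip":1,"slide":[0,0,-0.009],"roll":0}
    - {"grip":1,"slide":[0,0,-0.012],"roll":0}
  grip_force: 60

```text
time_s: 23.85
tcp_pos: [0.5346, 0.0413, 0.0822]
eef_rot: [179.9, 0.0, -51.4]
contact_force: [0.5, 1.3, -5.2]
gripper_width: 0.0115
```

Run:
```python
from h import *
s=get_state();print(s["tcp_pos"],s["eef_rot"],s["contact_force"],s["moment"],s["gripper_width"])
```

```text
[0.53462128 0.04132646 0.08216537] [ 1.79931652e+02  2.22260923e-02 -5.13557295e+01] [ 0.47705128  1.34742301 -5.16366451] [0.28289817 0.3345534  0.0322687 ] 0.011453121976680426
```

Run:
```python
from h import *
im,d=capture("scene");
save("s14",cv2.resize(im[190:290,200:330],None,fx=6,fy=6,interpolation=cv2.INTER_CUBIC))
s=get_state();print(s["tcp_pos"],s["contact_force"])
```

```text
[0.5352855  0.04145977 0.08319879] [-0.42434822  0.94190107 -2.42584588]
```

View pics/s14.png

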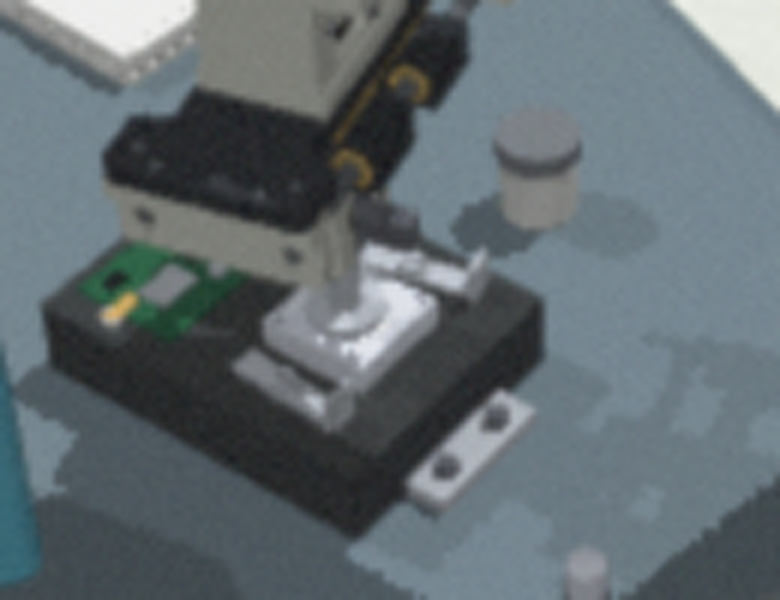

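The insert is rising, about 11 mm out. I'll continue straight up.

apply_moves:
  commands:
    - {"grip":1,"slide":[0,0,-0.003],"roll":0}
    - {"grip":1,"slide":[0,0,-0.006],"roll":0}
    - {"grip":1,"slide":[0,0,-0.01],"roll":0}
    - {"grip":1,"slide":[0,0,-0.014],"roll":0}
    - {"grip":1,"slide":[0,0,-0.019],"roll":0}

```text
time_s: 24.52
tcp_pos: [0.5351, 0.0416, 0.1018]
eef_rot: [-180.0, -0.0, -51.4]
contact_force: [0.4, 0.2, -3.4]
gripper_width: 0.0115
```

apply_moves:
  commands:
    - {"grip":1,"slide":[0,0,-0.006],"roll":0}
    - {"grip":1,"slide":[0,0,-0.012],"roll":0}
    - {"grip":1,"slide":[0,0,-0.02],"roll":0}
    - {"grip":1,"slide":[0,0,-0.03],"roll":0}
    - {"grip":1,"slide":[0,0,-0.035],"roll":0}

```text
time_s: 25.15
tcp_pos: [0.5354, 0.0417, 0.1374]
eef_rot: [-179.9, -0.0, -51.3]
contact_force: [-0.4, 0.0, -3.0]
gripper_width: 0.0118
```

Run:
```python
from h import *
np.set_printoptions(precision=4,suppress=True)
K=get_calibration("scene");im,d=capture("scene");P=cloud(d,K)
save("s15",cv2.resize(im[150:290,180:360],None,fx=4.4,fy=4.4,interpolation=cv2.INTER_CUBIC))
s=get_state();print(s["tcp_pos"],s["eef_rot"],s["contact_force"],s["moment"])
```

```text
[0.5357 0.0417 0.1378] [-179.9058   -0.0348  -51.3405] [-0.2774  0.1354 -3.6647] [-0.0021  0.0337 -0.0243]
```

View pics/s15.png

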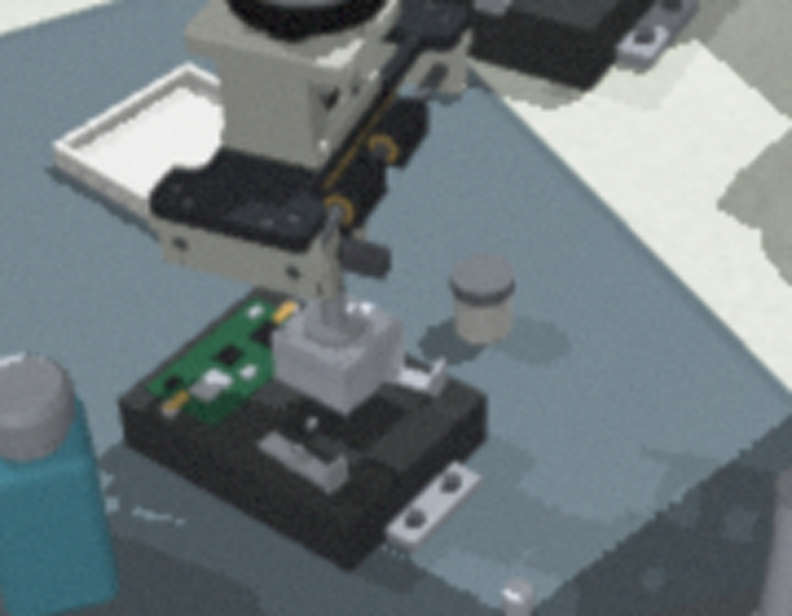

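Run:
```python
from h import *
np.set_printoptions(precision=4,suppress=True)
K=get_calibration("top");im,d=capture("top");P=cloud(d,K);save("t16",im)
for r in cut_out("dish","top")[:1]:
    q=P[r["mask"]&(d>0)];print(r["score"],len(q),cv2.minAreaRect((q[:,:2]*1000).astype(np.float32)))
    m=r["mask"].astype(np.uint8);c=max(cv2.findContours(m,0,1)[0],key=cv2.contourArea);print(cv2.minAreaRect(c),proj(K,[.502,-.258,.012]))
plan([(502,-258,137,-55.5)])
s=get_state();print(s["tcp_pos"],s["eef_rot"])
```

```text
0.92 2020 ((503.2202453613281, -262.0721435546875), (123.45804595947266, 126.49089050292969), 19.819435119628906)
((379.205322265625, 180.2796630859375), (45.52008819580078, 46.36149215698242), 67.7509765625) [378.3541 179.9906]
[0.2133, 0.2131, -0.0003] 4.1
[0.5352 0.0416 0.1367] [-179.9634   -0.0046  -51.3515]
```

Dish centre is about (502, -259) mm. Carrying the insert over.

apply_moves:
  commands:
    - {"grip":1,"slide":[0.01,0.01,0],"roll":1}
    - {"grip":1,"slide":[0.035,0.035,0],"roll":2}
    - {"grip":1,"slide":[0.065,0.065,0],"roll":3}
    - {"grip":1,"slide":[0.098,0.098,0],"roll":4}
    - {"grip":1,"slide":[0.131,0.131,0],"roll":4}

```text
time_s: 25.92
tcp_pos: [0.5138, -0.1445, 0.1362]
eef_rot: [180.0, 0.0, -55.4]
contact_force: [0.3, 0.1, -4.0]
gripper_width: 0.0118
```

apply_moves:
  commands:
    - {"grip":1,"slide":[0.03,0.03,0],"roll":0}
    - {"grip":1,"slide":[0.055,0.055,0],"roll":0}
    - {"grip":1,"slide":[0.072,0.072,0],"roll":0}
    - {"grip":1,"slide":[0.078,0.078,0],"roll":0}
    - {"grip":1,"slide":[0.078,0.078,0],"roll":0}

```text
time_s: 26.55
tcp_pos: [0.4942, -0.2516, 0.1361]
eef_rot: [180.0, 0.0, -55.4]
contact_force: [-1.0, 0.1, -3.7]
gripper_width: 0.0118
```

Run:
```python
from h import *
np.set_printoptions(precision=4,suppress=True)
K=get_calibration("scene");im,d=capture("scene");P=cloud(d,K)
save("s17",cv2.resize(im[80:260,130:350],None,fx=3.6,fy=3.6,interpolation=cv2.INTER_CUBIC))
s=get_state();print(s["tcp_pos"],s["eef_rot"],s["contact_force"])
plan([(502,-259,78,-55.5)])
```

```text
[ 0.4945 -0.2511  0.1362] [179.9849   0.0241 -55.3956] [ 0.5502 -0.1342 -2.9394]
[0.0108, -0.0017, 0.0582] 0.1
```

View pics/s17.png

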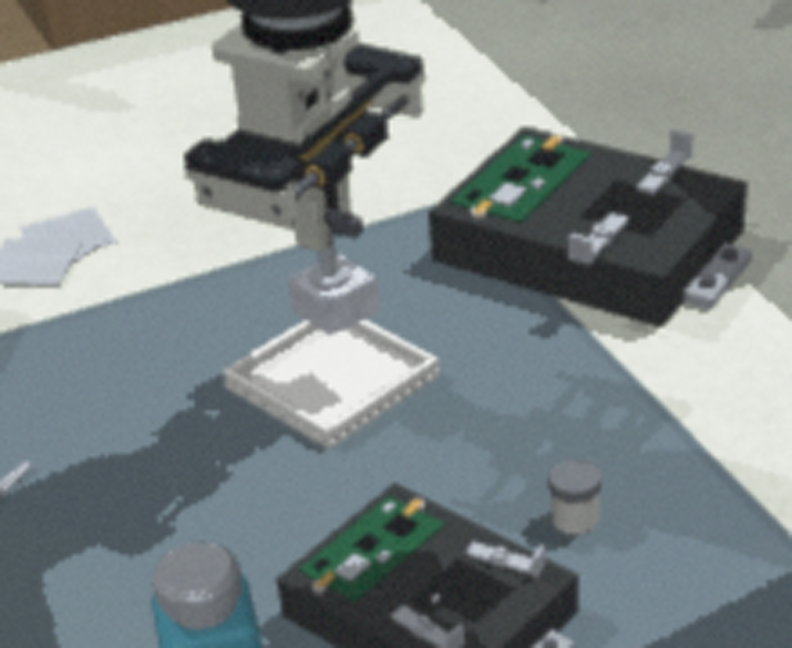

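apply_moves:
  commands:
    - {"grip":1,"slide":[0.0108,-0.0017,0.01],"roll":0}
    - {"grip":1,"slide":[0.0108,-0.0017,0.025],"roll":0}
    - {"grip":1,"slide":[0.0108,-0.0017,0.04],"roll":0}
    - {"grip":1,"slide":[0.0108,-0.0017,0.052],"roll":0}
    - {"grip":1,"slide":[0.0108,-0.0017,0.058],"roll":0}

```text
time_s: 27.22
tcp_pos: [0.5018, -0.2588, 0.0772]
eef_rot: [179.9, 0.1, -55.3]
contact_force: [0.2, -0.1, -3.7]
gripper_width: 0.0117
```

apply_moves:
  commands:
    - {"grip":1,"slide":[0,0,0.0015],"roll":0}
    - {"grip":1,"slide":[0,0,0.003],"roll":0}
    - {"grip":1,"slide":[0,0,0.0045],"roll":0}
    - {"grip":1,"slide":[0,0,0.0045],"roll":0}

```text
time_s: 27.72
tcp_pos: [0.5024, -0.259, 0.0742]
eef_rot: [-180.0, -0.0, -55.4]
contact_force: [-0.1, 0.0, -2.3]
gripper_width: 0.0117
```

Run:
```python
from h import *
np.set_printoptions(precision=4,suppress=True)
im,d=capture("scene")
save("s18",cv2.resize(im[110:230,160:300],None,fx=5,fy=5,interpolation=cv2.INTER_CUBIC))
s=get_state();print(s["tcp_pos"],s["eef_rot"],s["contact_force"])
```

```text
[ 0.5024 -0.259   0.0742] [-179.9821   -0.0173  -55.3507] [ 0.1687 -0.5422 -2.494 ]
```

View pics/s18.png

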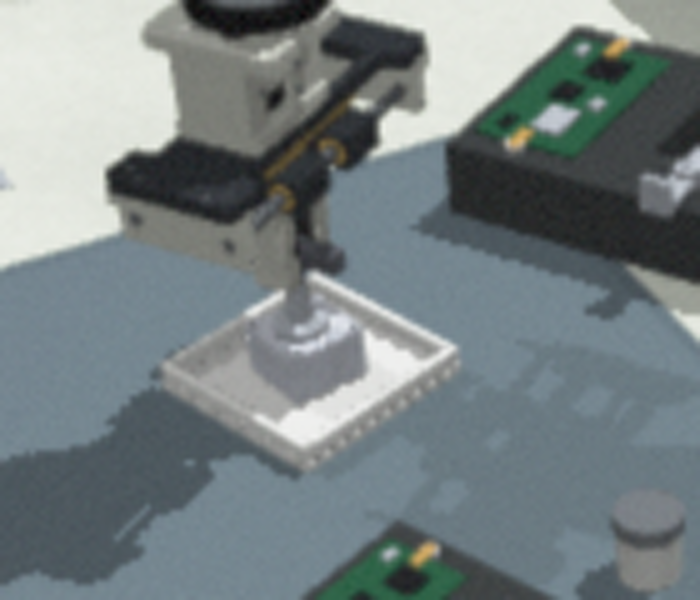

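apply_moves:
  commands:
    - {"grip":1,"slide":[0,0,0.0008],"roll":0}
    - {"grip":1,"slide":[0,0,0.0016],"roll":0}
    - {"grip":1,"slide":[0,0,0.0016],"roll":0}

```text
time_s: 28.15
tcp_pos: [0.5024, -0.259, 0.0724]
eef_rot: [180.0, -0.0, -55.3]
contact_force: [-0.1, -0.4, -3.0]
gripper_width: 0.0111
```

apply_moves:
  commands:
    - {"grip":1,"slide":[0,0,0.0008],"roll":0}
    - {"grip":1,"slide":[0,0,0.0015],"roll":0}
    - {"grip":1,"slide":[0,0,0.0015],"roll":0}

```text
time_s: 28.52
tcp_pos: [0.5026, -0.2592, 0.0715]
eef_rot: [-180.0, -0.0, -55.3]
contact_force: [-2.0, 0.4, 3.9]
gripper_width: 0.012
```

apply_moves:
  commands:
    - {"grip":0.85,"slide":[0,0,0],"roll":0}
    - {"grip":0.75,"slide":[0,0,0],"roll":0}
    - {"grip":0.6,"slide":[0,0,0],"roll":0}
    - {"grip":0.5,"slide":[0,0,0],"roll":0}
    - {"grip":0.5,"slide":[0,0,0],"roll":0}

```text
time_s: 29.15
tcp_pos: [0.5023, -0.259, 0.0708]
eef_rot: [180.0, 0.0, -55.3]
contact_force: [-0.4, -0.3, 0.2]
gripper_width: 0.0423
```

apply_moves:
  commands:
    - {"grip":0.5,"slide":[0,0,-0.01],"roll":0}
    - {"grip":0.5,"slide":[0,0,-0.03],"roll":0}
    - {"grip":0.5,"slide":[0,0,-0.06],"roll":0}
    - {"grip":0.5,"slide":[0,0,-0.1],"roll":0}
    - {"grip":0.5,"slide":[-0.06,0,-0.12],"roll":0}

```text
time_s: 29.78
tcp_pos: [0.4709, -0.2114, 0.1931]
eef_rot: [-179.9, -0.2, -55.5]
contact_force: [-0.6, 1.9, 0.6]
gripper_width: 0.0441
```

apply_moves:
  commands:
    - {"grip":0.5,"slide":[-0.04,0,0],"roll":0}
    - {"grip":0.5,"slide":[-0.04,0,0],"roll":0}
    - {"grip":0.5,"slide":[-0.04,0,0],"roll":0}

```text
time_s: 30.15
tcp_pos: [0.4464, -0.1773, 0.1915]
eef_rot: [-179.9, -0.1, -55.3]
contact_force: [0.1, -1.1, 0.1]
gripper_width: 0.0441
```

Run:
```python
from h import *
np.set_printoptions(precision=4,suppress=True)
s=get_state();print(s["time_s"],s["tcp_pos"],s["eef_rot"],s["contact_force"])
K=get_calibration("wrist");im,d=capture("wrist");P=cloud(d,K);save("w19",im)
z=P[...,2];near=(d>0)&(np.hypot(P[...,0]-.502,P[...,1]+.259)<.05)
for a,b in((.08,.11),(.030,.0385),(.0385,.045)):
    m=near&(z>a)&(z<b);
    if m.sum()>20: print(a,m.sum(),cv2.minAreaRect((P[m][:,:2]*1000).astype(np.float32)),np.percentile(z[m],[5,50,95]))
for r in cut_out("dish","wrist")[:1]:
    q=P[r["mask"]&(d>0)];print(r["score"],cv2.minAreaRect((q[:,:2]*1000).astype(np.float32)))
im,d=capture("scene");save("s19",im)
for n in("bottle","jar","driver","scraper"):
    for r in boxes_of(n,"scene")[:1]: print(n,r["score"],cam2w("scene",r["position"]))
```

```text
30.15 [ 0.4464 -0.1773  0.1915] [-179.9291   -0.0645  -55.3015] [ 0.0949 -1.1425  0.1423]
0.08 1562 ((503.51629638671875, -259.5030517578125), (12.77121639251709, 63.0499153137207), 34.47434616088867) [0.0939 0.0953 0.0966]
0.03 1624 ((501.9946594238281, -259.0940856933594), (48.09431076049805, 48.09859848022461), 10.966200828552246) [0.0352 0.0365 0.0377]
0.0385 503 ((505.1360778808594, -262.06060791015625), (33.49211883544922, 37.43962097167969), 12.95080852508545) [0.0401 0.0415 0.0427]
0.76 ((501.46392822265625, -260.1598205566406), (126.5950927734375, 126.50640869140625), 20.04930877685547)
bottle 0.8 [0.7038 0.0592 0.092 ]
jar 0.53 [ 0.4175 -0.0076  0.035 ]
driver 0.77 [0.421  0.2781 0.0807]
scraper 0.56 [0.5481 0.2523 0.0702]
```

View pics/w19.png

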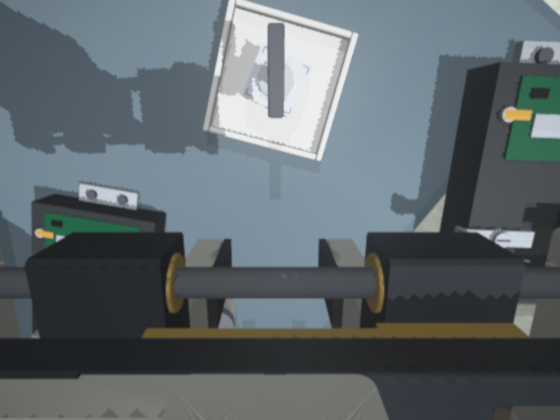

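View pics/s19.png

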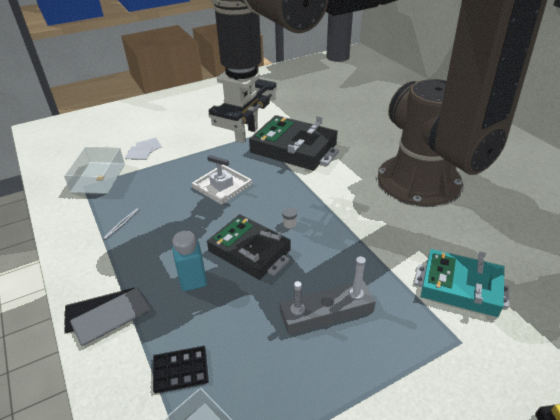

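```bash
python3 -c "
from plant import *
print(close_job(), get_state()['time_s'])"
```

```text
the job is handed in; nothing more can be done
the job is handed in; nothing more can be done
```

The insert is out of the jig and standing in the white dish with the puller still screwed in. I handed the job in at about 30 s of the 72 s; no verdict was reported.

- **Clips:** I swung clip_a to about -1.35 rad and clip_b to about +1.5 rad. The first push left clip_b at about 1.07 rad, short of the 1.1 rad needed, so I pushed it again with the fingers shut.
- **Puller:** I put it in the hole and turned it in by about 133°, down to the predicted seated height. I then drew the insert straight up and carried it to the dish.
- **Placing:** I lowered the insert gently until it touched the floor, released it and backed the gripper well away.

Last checks, from the wrist and scene cameras:

- **Insert:** its top face is at 36.5 mm, against 36 mm expected. It is within about 1 mm of the dish's centre and looks upright.
- **Puller:** the top of its bar is at 95.3 mm, against 95 mm expected if fully seated.
- **Bystanders:** the bottle, jar, driver and scraper are where they were, within camera error.
- **One disagreement:** the insert sits at about 11° in the dish, where I expected about 20°. I did not find out why; the puller's height reading shows it still seated, and nothing in the task depends on that angle.

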